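# Count out four marbles on the tilting board

### The arm

A 7-joint arm with a two-finger parallel gripper is mounted at the origin on the work surface. World frame = base frame: x ahead of the robot, y to its left, z up, the work surface at z = 0. Lengths are in m, angles in degrees, forces in N, time in s.
With the tool pointing down it reaches from about 0.425 to 0.875 m from the base axis. Payload 4.7 kg.
Tool frame: the origin (TCP) lies at the very end of the fingers, on their centre line; the grasp point (between the pads) lies env.hold_point_z behind it (env.hold_point_z is the distance from the TCP to the grasp point, in m); z points along the fingers, y is the line along which they close (so a half turn about z gives the same grasp; the last joint's range is limited). The gripper opens to 87 mm and grips with 3 to 60 N. Pads are 19 mm wide; open, the fingers measure 117 mm over their backs; the gripper's body (75 mm by 190 mm) begins 51 mm behind the grasp point.
Start: joints at [66.125, 18.392, -4.016, 83.108, 1.295, 78.541, -3.26], TCP at [0.271, -0.591, 0.183] pointing down, gripper open.
Joint ranges: [-163.93, 163.93], [-17.29, 119.83], [-79.2, 71.16], [3.27, 140.29], [-89.18, 269.18], [5.43, 117.66], [-154.24, 154.24]. Speed limits (degrees/s): [147.25, 147.25, 180, 180, 180, 180, 180].

### API

Orientations are given as [roll, pitch, yaw] about the fixed x, y, z axes, in that order (R = Rz(yaw) Ry(pitch) Rx(roll)).
In Python, from cell import env gives the robot as it stands.
- The arm moves only by the shell command python3 -m jog 'ROWS' [FORCE]. ROWS is JSON, a list of rows, each an object with "dp": the shift along the tool's x, y, z in cm, a list of three; "twist": the turn about the tool's z in degrees; "fingers": the opening, from 0 (shut) to 1 (fully open). A call has 1 to 8 rows; each row is the pose to reach, as a shift and turn from the pose commanded when the call began, along the tool's axes at that moment; what a row does not reach only later rows make up. A row lasts 1/8 s, in which the tool goes at most 62.5 mm and 10.7 degrees, less where a joint would pass 70% of its speed; a pose out of reach is approached as far as the arm can. A call with a gripper value outside its range is refused whole. The fingers move at their own pace and stop on an object; FORCE is the grip in N (left out, the last holds). Time passes only in rows, so rows that repeat a pose let the fingers close. It gives the time, the measured TCP pose, the force, the opening and the grip force at its end, in the units of the state.
- env.get_obs(): the state, without advancing time (a new reading comes with each control period).
- env.read_camera(name): name is "side" or "top"; returns a dict with "pixels" (420x560x3 uint8, blue, green, red), "depth" (420x560 float32, m along the optical axis (not along the pixel's ray), 0 where there is no reading), "fx", "fy", "cx", "cy" (pixels), "k1" (the pictures are not rectified: a ray, as slopes to the right and down, at radius r is drawn at 1 + k1 r^2 times it, then the intrinsics apply), "rvec" (rotation vector, rad) and "tvec" (3), from world to camera coordinates, as OpenCV has them. Camera axes: x right, y down, z forward; pixel columns grow to the right and rows downward; lengths in m; the calibration is good to about 2 mm. A picture is of the moment at which its call begins.
- env.sign_off(): hands the job in; it is judged then, once.
The state is a dict: "time_s": time; "qpos": joint angles; "joint_velocities": joint speeds; "effort": joint torques, N m; "tool_pos": TCP position; "tool_rot": TCP orientation; "force": force on the tool from outside, world axes, zero at the start; "wrist_torque": the same for the moment, N m; "grip_width": finger opening in m; "grasp_force": force on a finger pad.
Only numpy, scipy, OpenCV 4.12 (cv2) and the standard library are available. Lean on these libraries where they do the work, as an engineer would, in place of code of your own. Each camera call takes 0.05 s, during which the arm holds its last target. There are 200 camera calls.

### The job

Set out the marble game: with the counting board at rest and its guard door shut, move every marble from the white dish into the board's channel, then open the guard door all the way. Tilt the board by its handle so that marbles roll out and fill all four pockets, tip it back fully to its rest stop so that the spare ones return to the channel (rock it again if a pocket stays empty), and then slide the door fully shut. Leave the four pockets full, the spare marbles behind the shut door and the wooden lid squarely on the empty dish, without knocking over or pushing away the mug, candle or dice cup.

Things in the scene. Friction and masses are not known exactly. Their poses are not given: they have to be found in the camera images.
- stand: fixed wooden stand of the tilting counting board; base 150 x 170 mm, origin at the centre of its underside, z up. The brass axle runs along its y axis 66 mm above the origin; x points from the board's channel end (nearer the robot) to its pocket end. The board: a light-wood tray, inside 125 x 120 mm, side and far walls 20 mm, back wall 32 mm above its floor, floor 12 mm above the axle
- board (a joint): tilt of the counting board about the axle, rad: 0 = at its rest stop, sloping 0.40 rad down to the channel end; grows as the pocket end goes down and the handle goes up, stop at 0.95 (sloping 0.55 rad down to the pockets). Stays where it is left (0.18 N m of friction, 3 to 5 N at the handle). Polished: marbles roll easily
- channel (a point): centre of the floor of the channel, the open-topped compartment between back wall and guard door, 59 mm long (x) by 120 mm wide (y). Moves with the board; axes are the board's: x towards the pockets, y along the axle, z up from its floor. At tilt 0 it lies 35 mm from the axle towards stand -x, 64 mm above the table
- handle (a point): middle of the tilt handle's grip: a round brass rod 12 mm thick along board y, standing 88 mm out of the board's -y side, a 20 mm ball on its end. This point is 54 mm outside the side wall and, in board axes, 56 mm to -x of the axle and 12 mm above it; 55 mm above the table at tilt 0. Pinch from above, fingers closing along board x; it may turn in the fingers
- door (a joint): opening of the guard door, m: 0 = shut, 0.124 = fully open. An aluminium strip 5 mm thick, 16 mm high between channel and pocket field; slides along board y (opens to +y, out of the board's side, on a brass track); about 1.2 N to slide, stays where left
- door_tab (a point): centre of the top of the door's pull tab, an upright aluminium post 14 x 14 mm, 32 mm tall on the door strip, always outside the board's +y side wall (39 mm from it when shut); moves and leans with the board
- pocket1 (a point): centre of a marble seated in pocket 1 of 4: a square pocket 25 to 27 mm wide and 8 mm deep (a seated marble stands 14 mm proud of the board's floor); the four stand in a row across the board along the far (pocket-end) wall, 31 mm apart, 1 at the -y side. Moves with the board
- pocket2 (a point): centre of a marble seated in pocket 2 of 4: a square pocket 25 to 27 mm wide and 8 mm deep (a seated marble stands 14 mm proud of the board's floor); the four stand in a row across the board along the far (pocket-end) wall, 31 mm apart, 1 at the -y side. Moves with the board
- pocket3 (a point): centre of a marble seated in pocket 3 of 4: a square pocket 25 to 27 mm wide and 8 mm deep (a seated marble stands 14 mm proud of the board's floor); the four stand in a row across the board along the far (pocket-end) wall, 31 mm apart, 1 at the -y side. Moves with the board
- pocket4 (a point): centre of a marble seated in pocket 4 of 4: a square pocket 25 to 27 mm wide and 8 mm deep (a seated marble stands 14 mm proud of the board's floor); the four stand in a row across the board along the far (pocket-end) wall, 31 mm apart, 1 at the -y side. Moves with the board
- dish: fixed white ceramic dish, 210 x 112 mm outside, walls 6 mm thick and 24 mm high, its floor 6 mm above the table, with five shallow seats in a row along its long axis (x) 36 mm apart, in which a marble's centre lies 15 mm above the table. Origin at the centre of its underside
- lid: the dish's wooden lid, a plate 214 x 118 x 8 mm with a dark wooden grip bar on top (50 mm along x, 18 mm wide, from 8 to 38 mm above the underside), 160 g. Origin at the centre of its underside, x along its long side, z up. Starts flat on the table beside the dish; on the dish it rests on the rim, underside 24 mm above the dish's underside, and either way round will do
- marble1: green glass marble, a ball 22 mm across, 14 g; origin at its centre. Starts in a seat of the dish, or is absent (None from the start).
- marble2: green glass marble, a ball 22 mm across, 14 g; origin at its centre. Starts in a seat of the dish, or is absent (None from the start).
- marble3: green glass marble, a ball 22 mm across, 14 g; origin at its centre. Starts in a seat of the dish, or is absent (None from the start).
- marble4: green glass marble, a ball 22 mm across, 14 g; origin at its centre. Starts in a seat of the dish, or is absent (None from the start).
- marble5: green glass marble, a ball 22 mm across, 14 g; origin at its centre. Starts in a seat of the dish, or is absent (None from the start).
- marble6: green glass marble, a ball 22 mm across, 14 g; origin at its centre. Starts in the channel.
- marble7: green glass marble, a ball 22 mm across, 14 g; origin at its centre. Starts in the channel.
- mug: white cup 80 mm wide and 120 mm tall, bystander; origin under its centre
- candle: candle jar with a copper lid, 82 mm wide and 90 mm tall, bystander; origin under its centre
- dice_cup: dark wooden dice cup 72 mm wide and 85 mm tall, bystander; origin under its centre

How it is judged:
By the outcome, as a careful person would: the job done as asked, in the order asked, and still so for the second after the job is handed in, with the robot touching nothing.
Of marble1, marble2, marble3, marble4, marble5 only 3 to 5 are there at a start; the rules pass over those that are not, and their reading is None.
At some moment in a run one of lid may be knocked a few centimetres aside while the robot is not near it.
It also fails if it takes over 210 s, if anything falls off the work surface, if the arm or the gripper's body presses on something with over 40 N, if the wrist force passes 120 N, or if a joint passes its speed limit or range.

## Working session

There is one attempt and no reset: what is moved stays moved. The work goes in short steps, Python scripts to look and compute and a shell command to move; the robot and the scene stay as the last step left them, time stands still between calls to the robot, and variables do not carry over. Pictures are saved under pics/ and viewed, at most 14 in all, crops included, and the job is handed in when it is done.

```bash
ls; mkdir -p pics; cat > h.py <<'E'
import numpy as np, cv2
from cell import env
def cam(n):
    c=env.read_camera(n); c['R']=cv2.Rodrigues(np.array(c['rvec'],float))[0]; c['t']=np.array(c['tvec'],float).ravel()
    c['K']=np.array([[c['fx'],0,c['cx']],[0,c['fy'],c['cy']],[0,0,1.]]); c['D']=np.array([c['k1'],0,0,0,0.]); return c
def ray(c,uv):
    s=cv2.undistortPoints(np.array(uv,float).reshape(-1,1,2),c['K'],c['D']).reshape(-1,2)
    d=np.c_[s,np.ones(len(s))]@c['R']; return -c['R'].T@c['t'],d
def plane(c,uv,z):
    o,d=ray(c,uv); return o+d*((z-o[2])/d[:,2])[:,None]
def dep(c,uv,w=1):
    o,d=ray(c,uv); out=[]
    for (u,v),k in zip(np.array(uv).round().astype(int),d):
        p=c['depth'][v-w:v+w+1,u-w:u+w+1]; p=p[p>0]; out.append(o+k*(np.median(p) if len(p) else np.nan))
    return np.array(out)
def cloud(c):
    v,u=np.mgrid[0:420,0:560]; o,d=ray(c,np.c_[u.ravel(),v.ravel()])
    P=o+d*c['depth'].reshape(-1,1); P[c['depth'].ravel()<=0]=np.nan; return P.reshape(420,560,3)
def proj(c,P): return cv2.projectPoints(np.array(P,float).reshape(-1,1,3),np.array(c['rvec'],float),c['t'],c['K'],c['D'])[0].reshape(-1,2)
def tri(cs,uvs):
    A=np.zeros((3,3));b=np.zeros(3)
    for c,uv in zip(cs,uvs):
        o,d=ray(c,[uv]);d=d[0]/np.linalg.norm(d[0]);M=np.eye(3)-np.outer(d,d);A+=M;b+=M@o
    return np.linalg.solve(A,b)
def save(c,n,box=None,s=1):
    p=c['pixels']
    if box: p=p[box[1]:box[3],box[0]:box[2]]
    cv2.imwrite(f'pics/{n}.png',cv2.resize(p,None,fx=s,fy=s,interpolation=cv2.INTER_CUBIC))
E
python3 - <<'E'
from h import *
np.set_printoptions(precision=4,suppress=True)
a=cam('top');b=cam('side');
cv2.imwrite('pics/a.png',cv2.resize(a['pixels'],(800,600)));cv2.imwrite('pics/b.png',cv2.resize(b['pixels'],(800,600)))
for c in(a,b): print(-c['R'].T@c['t'],c['R'][2],c['fx'],c['k1'])
o=env.get_obs();print(o,env.hold_point_z)
E
```

```text
pics
[ 0.4819 -0.0678  1.0052] [ 0.176  -0.0192 -0.9842] 385.35970077572864 -0.026248621224590696
[ 0.5742 -0.7299  0.5045] [ 0.0802  0.8563 -0.5102] 392.9721901598593 -0.0499753394578825
{'time_s': 0.1, 'qpos': array([66.1268, 18.4352, -4.0165, 83.1664,  1.2956, 78.5403, -3.2601]), 'joint_velocities': array([-0.0236, -0.0451, -0.0181, -0.1298,  0.006 ,  0.013 ,  0.1231]), 'effort': array([  0.0002, -49.2569,  -0.4055, -31.3399,  -0.0643,   0.0395,
         0.0001]), 'tool_pos': array([ 0.2711, -0.5901,  0.1824]), 'tool_rot': array([-179.9035,    0.0056,   24.6837]), 'force': array([-0.0555, -1.2202,  0.1127]), 'wrist_torque': array([-0.0135,  0.0589,  0.0238]), 'grasp_force': 0.0, 'grip_width': 0.08704982577908257} 0.0187
```

View pics/a.png

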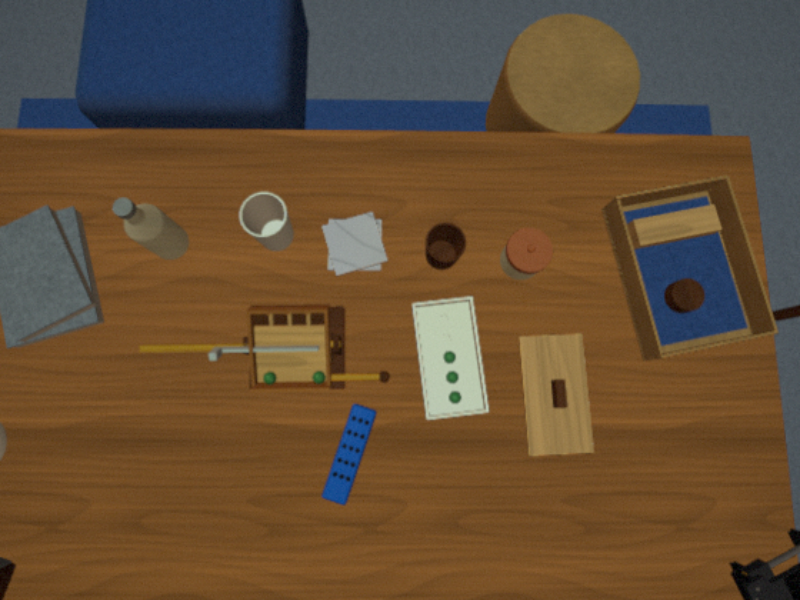

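View pics/b.png

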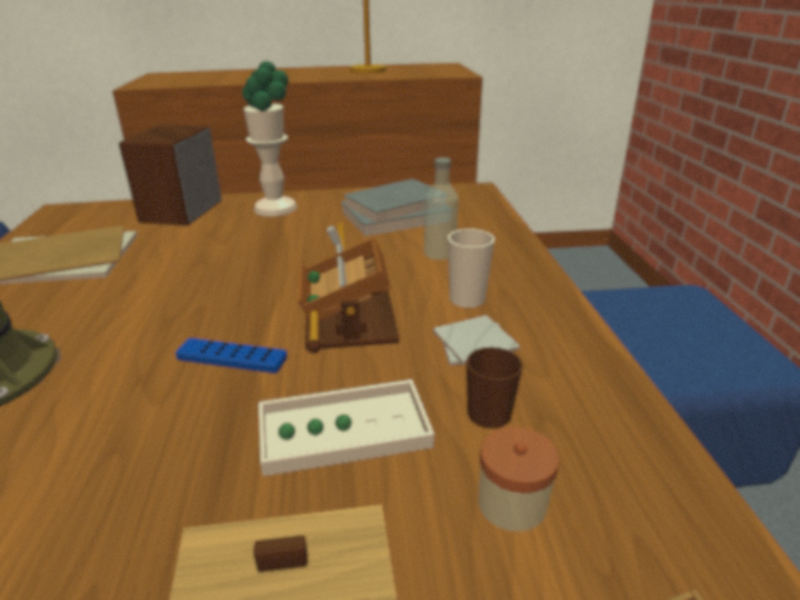

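The top view shows three marbles in the dish, at about (449,357), (452,377) and (455,397) in the 800-px picture. Two more are in the channel at (270,378) and (318,377). The door tab is at (215,354), the handle ball at (384,377), and the lid's grip bar at (559,393). Next I'll measure these points.

```bash
python3 - <<'E'
from h import *
np.set_printoptions(precision=4,suppress=True)
a=cam('top');b=cam('side')
def green(c):
    h=cv2.cvtColor(c['pixels'],cv2.COLOR_BGR2HSV); m=cv2.inRange(h,(45,80,30),(85,255,255))
    n,l,s,ce=cv2.connectedComponentsWithStats(m); return [ (ce[i],s[i,4]) for i in range(1,n) if s[i,4]>15]
ga=green(a);gb=green(b)
print('A',[(g[0].round(1),g[1]) for g in ga]);print('B',[(g[0].round(1),g[1]) for g in gb])
for uv,_ in ga:
    best=None
    for vv,_ in gb:
        P=tri([a,b],[uv,vv]); e=np.linalg.norm(proj(a,P)-uv)+np.linalg.norm(proj(b,P)-vv)
        if best is None or e<best[0]: best=(e,P)
    print('marble',uv.round(1),best, 'depth top',dep(a,[uv])[0])
# dish, lid: masks in top by colour + cloud heights
A=cloud(a);B=cloud(b)
S=1/1.42857
def rect(c,C,mask,box,name):
    m=np.zeros(mask.shape,np.uint8);x0,y0,x1,y1=[int(v*S) for v in box];m[y0:y1,x0:x1]=mask[y0:y1,x0:x1]
    cs=max(cv2.findContours(m,cv2.RETR_EXTERNAL,cv2.CHAIN_APPROX_NONE)[0],key=cv2.contourArea)
    return cs.reshape(-1,2).astype(float)
ha=cv2.cvtColor(a['pixels'],cv2.COLOR_BGR2HSV)
for name,m,box,z in [('dish',cv2.inRange(ha,(0,0,130),(180,70,255)),(400,285,500,430),.024),('lid',cv2.inRange(ha,(8,60,100),(30,140,255)),(510,325,605,465),.008),('bar',cv2.inRange(ha,(0,0,0),(180,255,75)),(540,365,580,420),.038)]:
    q=rect(a,A,m,box,name);P=plane(a,q,z)[:,:2].astype(np.float32)
    r=cv2.minAreaRect(P*1000);print(name,r)
    i=q.astype(int);print('  z med',np.nanmedian(A[i[:,1],i[:,0],2]))
q=[(559,385)];print('bar top z',dep(a,np.array(q)*S),'side',dep(b,np.array([(280,545)])*S))
print('tab top',dep(a,np.array([(213,354)])*S,0),tri([a,b],[np.array((213,354))*S,np.array((332,230))*S]),dep(b,np.array([(332,230)])*S,0))
print('ball top',dep(a,np.array([(384,377)])*S,0),tri([a,b],[np.array((384,377))*S,np.array((314,346))*S]))
for k,uv in dict(mug=(264,213),cup=(446,245),candle=(529,250)).items(): print(k,dep(a,np.array([uv])*S))
save(a,'c',(90,200,290,290),4);save(b,'d',(190,140,300,260),5)
E
```

```text
A [(array([314.2, 249.5]), np.int32(36)), (array([188.4, 264.2]), np.int32(47)), (array([222.8, 263.8]), np.int32(48)), (array([316.1, 263.7]), np.int32(39)), (array([318. , 277.8]), np.int32(41))]
B [(array([185.1,  59.9]), np.int32(627)), (array([219.2, 193.1]), np.int32(34)), (array([239.9, 295. ]), np.int32(68)), (array([220.2, 298.3]), np.int32(68)), (array([200.2, 301.3]), np.int32(71))]
marble [314.2 249.5] (np.float64(0.9242437305730451), array([ 0.5576, -0.1808,  0.0171])) depth top [ 0.556  -0.1801  0.0241]
marble [188.4 264.2] (np.float64(1.0708479708078635), array([0.5175, 0.1278, 0.0717])) depth top [0.516  0.1266 0.0767]
marble [222.8 263.8] (np.float64(3.8631685095036987), array([0.5201, 0.0405, 0.1155])) depth top [0.5174 0.0449 0.0764]
marble [316.1 263.7] (np.float64(0.5100501125242458), array([ 0.5051, -0.1376,  0.4179])) depth top [ 0.5202 -0.1845  0.0237]
marble [318.  277.8] (np.float64(0.7943898705507186), array([ 0.4859, -0.1895,  0.0169])) depth top [ 0.4851 -0.1888  0.0238]
dish ((556.5092163085938, -180.89073181152344), (210.38861083984375, 112.0320053100586), 7.009101390838623)
  z med 0.021895167598233845
lid ((491.6123352050781, -374.4462890625), (213.29302978515625, 116.60594177246094), 2.760007381439209)
  z med 0.006433844274338296
bar ((491.916748046875, -369.0102233886719), (44.41476821899414, 22.492942810058594), 0.011043771170079708)
  z med 0.035197430661226825
bar top z [[ 0.5055 -0.3719  0.0367]] side [[ 0.4946 -0.3758  0.0394]]
tab top [[0.5509 0.2073 0.1244]] [0.5528 0.2089 0.1198] [[0.5545 0.2039 0.1221]]
ball top [[ 0.5179 -0.0649  0.0625]] [ 0.5206 -0.0646  0.0579]
mug [[0.8144 0.1558 0.0422]]
cup [[ 0.767  -0.1801  0.0047]]
candle [[ 0.7366 -0.3159  0.0841]]
```

View pics/c.png

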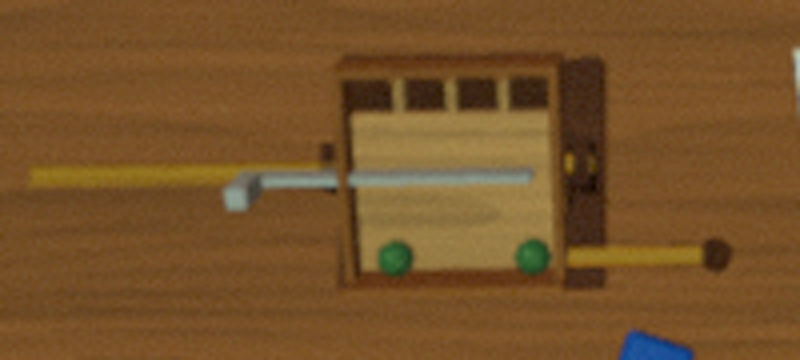

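View pics/d.png

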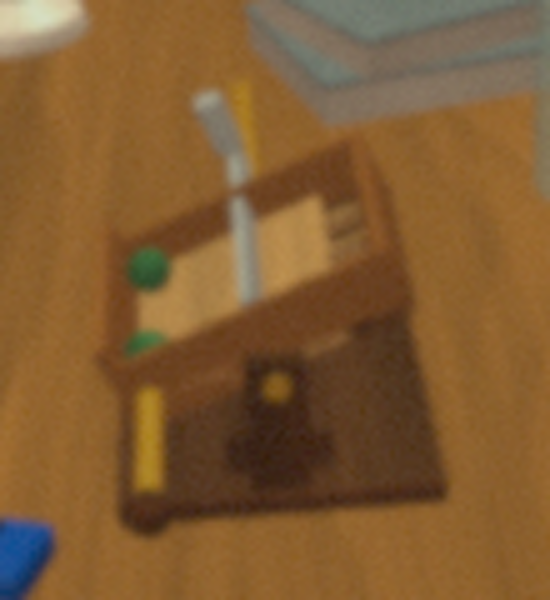

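```bash
python3 -m jog '[{"dp":[4.5,-3.5,0],"twist":3.0,"fingers":0.6},{"dp":[9,-7,0],"twist":6.2,"fingers":0.6},{"dp":[13.5,-10.5,0],"twist":9.3,"fingers":0.6},{"dp":[18,-14,0],"twist":12.4,"fingers":0.6},{"dp":[22.5,-17.3,0],"twist":15.5,"fingers":0.6},{"dp":[27,-20.8,0],"twist":18.6,"fingers":0.6},{"dp":[31.5,-24.3,0],"twist":21.7,"fingers":0.6},{"dp":[35.7,-27.6,0],"twist":24.7,"fingers":0.6}]' 10
python3 - <<'E'
from h import *
np.set_printoptions(precision=4,suppress=True)
a=cam('top');b=cam('side');A=cloud(a)
P=A[247:261,180:222].reshape(-1,3);P=P[~np.isnan(P).any(1)]
c=np.median(P,0);n=np.linalg.svd(P-P.mean(0))[2][2];n*=np.sign(n[2]);print('floor n',n,'tilt',np.arctan2(np.hypot(n[0],n[1]),n[2]),'c',P.mean(0))
cr=lambda L:np.array(L)/4.+(90,200)
print('rod',plane(a,cr([(570,257),(700,254)]),.055))
print('wall -y outer top, back corners z=.07..', plane(a,cr([(562,278),(340,285)]),.084), 'far top', plane(a,cr([(558,58),(340,58)]),.12))
print('door right end',plane(a,cr([(532,176)]),.09),'inner right wall there (top z .095)',plane(a,cr([(551,176)]),.095))
print('tab top',plane(a,cr([(235,192)]),.121), 'axle stub',plane(a,cr([(588,164)]),.066))
print('track ends z~.077',plane(a,cr([(30,178),(322,170)]),.077))
print('pockets',plane(a,cr([(528,95),(477,95),(425,95),(370,95)]),.095))
for q in [(365,150),(450,150),(530,150)]: print(dep(a,cr([q])))
print(env.get_obs()['tool_pos'],env.get_obs()['tool_rot'])
E
```

```text
time_s: 1.2
tool_pos: [0.4812, -0.1888, 0.1834]
tool_rot: [180.0, -0.0, -0.1]
force: [1.9, 0.7, -0.6]
grip_width: 0.0522
grasp_force: 0.0
floor n [-0.3907 -0.0102  0.9204] tilt 0.40158132347463815 c [0.5423 0.1007 0.065 ]
rod [[ 0.5171  0.0237  0.055 ]
 [ 0.5192 -0.0556  0.055 ]]
wall -y outer top, back corners z=.07.. [[0.5037 0.0253 0.084 ]
 [0.4991 0.1558 0.084 ]] far top [[0.6293 0.0269 0.12  ]
 [0.6287 0.1533 0.12  ]]
door right end [[0.5633 0.0438 0.09  ]] inner right wall there (top z .095) [[0.5629 0.032  0.095 ]]
tab top [[0.5507 0.2092 0.121 ]] axle stub [[0.5729 0.0129 0.066 ]]
track ends z~.077 [[0.5618 0.3466 0.077 ]
 [0.5675 0.1715 0.077 ]]
pockets [[0.6111 0.0469 0.095 ]
 [0.6109 0.0771 0.095 ]
 [0.6108 0.108  0.095 ]
 [0.6106 0.1406 0.095 ]]
[[0.5795 0.1457 0.0793]]
[[0.5796 0.0946 0.0804]]
[[0.5798 0.0466 0.0804]]
[ 0.4835 -0.1832  0.1836] [-179.8471   -0.1057    0.5815]
```

```bash
python3 -m jog '[{"dp":[1,-5.5,0],"fingers":0.5},{"dp":[2,-11,0],"fingers":0.5},{"dp":[3,-16.5,0],"fingers":0.5},{"dp":[4,-22,0],"fingers":0.5},{"dp":[5,-27.5,0],"fingers":0.5},{"dp":[6,-33,0],"fingers":0.5},{"dp":[7,-39,0],"fingers":0.5},{"dp":[7,-39,0],"fingers":0.5}]'
python3 - <<'E'
from h import *
for i in range(3):
    c=cam('side' if i else 'top');o=env.get_obs();print(o['time_s'],o['tool_pos'],o['tool_rot'],o['force'])
save(c,'e',(180,60,320,200),4)
E
```

```text
1.35 [ 0.48189791 -0.18710825  0.18345836] [-1.79969879e+02 -2.58633852e-02  3.91046707e-01] [-0.32333701 -0.78172793 -0.64743642]
1.4 [ 0.48076826 -0.18980416  0.18326967] [1.79972736e+02 2.12253663e-02 1.66107390e-01] [-0.49004569  0.35632668  0.34463439]
1.45 [ 0.48015355 -0.19133391  0.18318842] [ 1.79958048e+02  3.54360865e-02 -5.44257718e-04] [-0.07692749 -0.82956219  0.51616282]validation failed for argument at $[0]...
```

View pics/e.png

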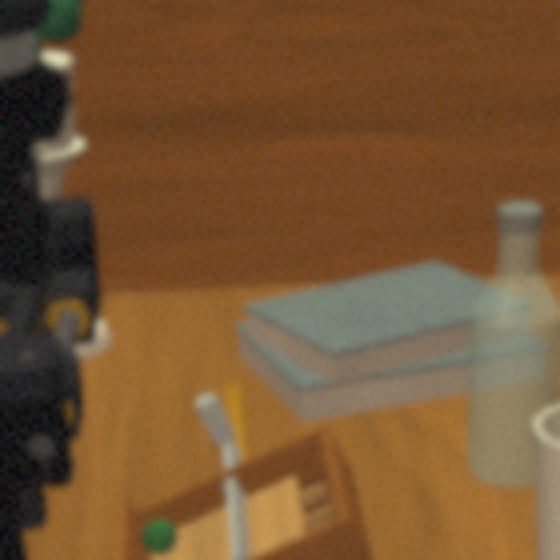

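The picture shows the arm still on the left and the tab unmoved at (207,400) in the crop. The jog call was refused because every row needs a "twist".

```bash
python3 -m jog '[{"dp":[1,-5.5,0],"twist":0,"fingers":0.5},{"dp":[2,-11,0],"twist":0,"fingers":0.5},{"dp":[3,-16.5,0],"twist":0,"fingers":0.5},{"dp":[4,-22,0],"twist":0,"fingers":0.5},{"dp":[5,-27.5,0],"twist":0,"fingers":0.5},{"dp":[6,-33,0],"twist":0,"fingers":0.5},{"dp":[7.2,-38,0],"twist":0,"fingers":0.5},{"dp":[7.2,-39.9,0],"twist":0,"fingers":0.5}]'
python3 -m jog '[{"dp":[0,0,3],"twist":-1.5,"fingers":0.5},{"dp":[0,0,6],"twist":-1.5,"fingers":0.5},{"dp":[0,0,8],"twist":-1.5,"fingers":0.5},{"dp":[0,0,8],"twist":-1.5,"fingers":0.5}]'
python3 - <<'E'
from h import *
c=cam('side');o=env.get_obs();print(o['time_s'],o['tool_pos'],o['tool_rot'],o['force'])
save(c,'f',(180,60,320,200),4)
E
```

```text
time_s: 2.45
tool_pos: [0.553, 0.2099, 0.1828]
tool_rot: [-179.9, 0.0, 0.0]
force: [0.5, -0.5, 0.1]
grip_width: 0.0435
grasp_force: 0.0
time_s: 2.95
tool_pos: [0.552, 0.2064, 0.1017]
tool_rot: [179.9, 0.2, 1.4]
force: [-0.3, 1.1, -0.4]
grip_width: 0.0433
grasp_force: 0.0
3.0 [0.55286765 0.20724219 0.10313108] [1.79978910e+02 4.20056822e-02 1.40572122e+00] [-0.98647462  0.72134606 -0.10818676]
```

View pics/f.png

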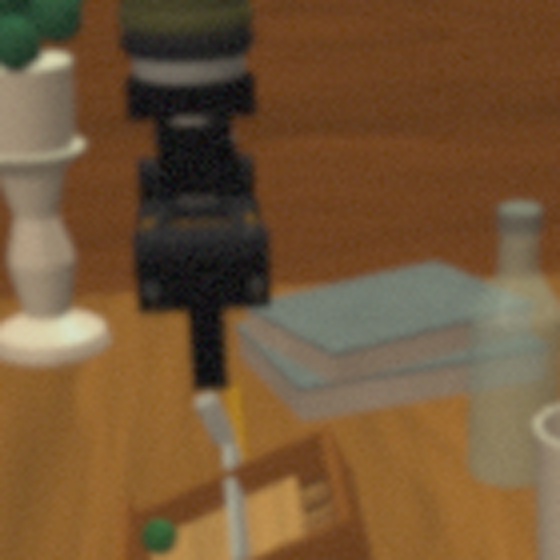

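The gripper is above the tab, and its fingertip ends at about (208,387), right at the tab top. I'll check that with projections.

```bash
python3 - <<'E'
from h import *
np.set_printoptions(precision=4,suppress=True)
b=cam('side')
for P in [(.5525,.183,.102),(.5525,.232,.102),(.5525,.207,.122),(.5525,.22,.1)]: print(P,(proj(b,P)-(180,60))*4)
o,d=ray(b,[(180+207/4,60+400/4)])
m=cv2.cvtColor(b['pixels'],cv2.COLOR_BGR2GRAY)
for v in (140,145,150,155,158,160,162): print(v,dep(b,[(232,v)],0))
E
```

```text
(0.5525, 0.183, 0.102) [[208.746  446.7159]]
(0.5525, 0.232, 0.102) [[208.3214 416.3203]]
(0.5525, 0.207, 0.122) [[206.4272 402.4226]]
(0.5525, 0.22, 0.1) [[208.6278 426.3835]]
140 [[0.5577 0.1722 0.1886]]
145 [[0.5569 0.1734 0.1757]]
150 [[0.556  0.1765 0.1619]]
155 [[0.5551 0.1775 0.1486]]
158 [[0.5538 0.2152 0.1257]]
160 [[0.5537 0.2039 0.1248]]
162 [[0.5533 0.2053 0.1189]]
```

```bash
python3 -m jog '[{"dp":[0,0,0],"twist":0,"fingers":0.5},{"dp":[0,0,0],"twist":0,"fingers":0.5}]'
python3 - <<'E'
from h import *
b=cam('side'); save(b,'g',(200,110,270,180),8)
for v in (140,150,155,158,160,162): print(v,dep(b,[(232,v)],0))
E
```

```text
time_s: 3.3
tool_pos: [0.5533, 0.2084, 0.1043]
tool_rot: [-180.0, -0.1, 1.5]
force: [0.3, -1.0, 0.3]
grip_width: 0.0435
grasp_force: 0.0
140 [[0.55770318 0.17435357 0.18782787]]
150 [[0.55593182 0.17954154 0.16071197]]
155 [[0.55514854 0.17601105 0.14920092]]
158 [[0.55383774 0.21274437 0.12669027]]
160 [[0.55366071 0.20429451 0.12468758]]
162 [[0.55328053 0.20513342 0.1189238 ]]
```

View pics/g.png

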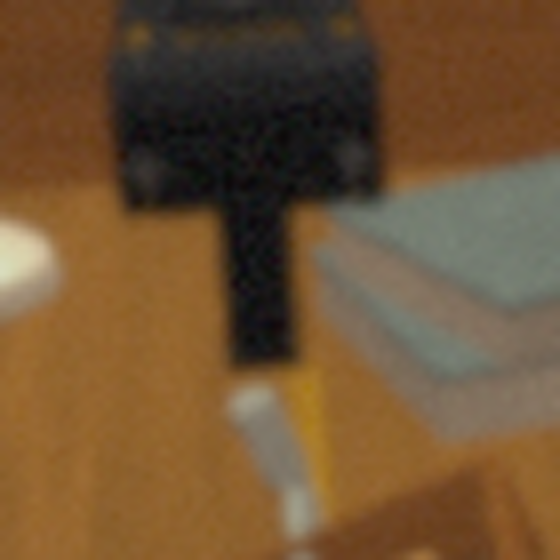

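```bash
python3 - <<'E'
from h import *
np.set_printoptions(precision=4,suppress=True)
b=cam('side'); B=cloud(b)
for v in range(112,162,2): print(v,B[v,232],B[v,224], b['pixels'][v,232])
E
```

```text
112 [0.562  0.1872 0.2515] [0.5435 0.1854 0.2528] [35 38 43]
114 [0.5622 0.1442 0.2588] [0.5428 0.1949 0.2454] [38 53 62]
116 [0.5622 0.1245 0.26  ] [0.5446 0.1304 0.259 ] [48 49 54]
118 [0.5621 0.1131 0.2588] [0.5448 0.1151 0.259 ] [49 46 45]
120 [0.5618 0.1132 0.2544] [0.5446 0.1137 0.2551] [42 43 41]
122 [0.5615 0.1159 0.2492] [0.5443 0.1113 0.2514] [34 33 34]
124 [0.5612 0.1155 0.2448] [0.5439 0.1149 0.2458] [24 19 25]
126 [0.5609 0.1148 0.2406] [0.5434 0.1181 0.2404] [12 14 12]
128 [0.5605 0.1211 0.2341] [0.543  0.1205 0.2351] [15 10 16]
130 [0.5602 0.1229 0.229 ] [0.5426 0.1203 0.2307] [26 19 24]
132 [0.5599 0.1211 0.225 ] [0.5422 0.123  0.2252] [17 20 22]
134 [0.5596 0.1212 0.2204] [0.542  0.1183 0.2222] [20 14 17]
136 [0.5584 0.1706 0.199 ] [0.5415 0.1219 0.2164] [24 25 25]
138 [0.5581 0.1725 0.1934] [0.5179 0.7222 0.0054] [25 22 24]
140 [0.5577 0.1745 0.1878] [0.518  0.7058 0.0032] [20 22 23]
142 [0.5574 0.1735 0.1832] [0.5183 0.683  0.0034] [14 12 16]
144 [0.557  0.1778 0.1766] [0.5184 0.6657 0.0018] [19 15 20]
146 [0.5567 0.1773 0.1717] [0.5187 0.643  0.0024] [21 16 15]
148 [0.5563 0.1765 0.1669] [0.5192 0.6177 0.0041] [19 21 18]
150 [0.556  0.1785 0.1611] [0.5192 0.6034 0.002 ] [18 18 17]
152 [0.5556 0.1773 0.1564] [0.5195 0.5811 0.003 ] [19 10 14]
154 [0.5553 0.1781 0.151 ] [0.5197 0.5643 0.0021] [23 30 33]
156 [0.5473 0.5383 0.0035] [0.5201 0.5407 0.004 ] [ 41  76 109]
158 [0.5539 0.2095 0.128 ] [0.5202 0.5253 0.0029] [103 135 155]
160 [0.5536 0.2063 0.1239] [0.5204 0.5072 0.003 ] [125 144 149]
```

The camera puts the fingertips at z≈0.147, with the gripper body's underside at 0.218, which fits the stated tool length. The state reports 0.104. I'll go down in small steps and watch the force and the camera.

```bash
python3 -m jog '[{"dp":[0,0,0.5],"twist":0,"fingers":0.5},{"dp":[0,0,1.0],"twist":0,"fingers":0.5},{"dp":[0,0,1.0],"twist":0,"fingers":0.5}]'
cat >> h.py <<'E'
def tip(b):
    """finger/body cloud summary from side view: dark low-saturation pixels above the table near tool"""
    B=cloud(b);p=b['pixels'].astype(int);o=env.get_obs()['tool_pos']
    m=(p.max(2)<60)&(p.max(2)-p.min(2)<20)&(abs(B[...,0]-o[0])<.02)&(abs(B[...,1]-o[1])<.05)&(B[...,2]<.3)
    v=B[m]; return o, v[:,2].min(), np.percentile(v[:,2],2), np.median(v[v[:,2]<np.percentile(v[:,2],30)],0)
E
python3 - <<'E'
from h import *
for i in range(2): print(tip(cam('side')),env.get_obs()['force'])
E
```

```text
time_s: 3.78
tool_pos: [0.5521, 0.208, 0.0925]
tool_rot: [180.0, 0.1, 1.5]
force: [-0.1, -0.7, 0.2]
grip_width: 0.0435
grasp_force: 0.0
(array([0.55235311, 0.20810958, 0.09286787]), np.float64(0.13776105913244413), np.float64(0.14261997952677558), array([0.55495429, 0.17669911, 0.17241731])) [-0.47443488 -0.25139507 -0.58326082]
(array([0.55254894, 0.20818743, 0.09311499]), np.float64(0.13778323642097168), np.float64(0.14130217586330068), array([0.55491967, 0.17767443, 0.17291207])) [ 1.05988026  0.11869175 -0.09214642]
```

```bash
python3 -m jog '[{"dp":[0,0,0.5],"twist":0,"fingers":0.5},{"dp":[0,0,1.0],"twist":0,"fingers":0.5},{"dp":[0,0,1.0],"twist":0,"fingers":0.5}]';python3 -m jog '[{"dp":[0,0,0.5],"twist":0,"fingers":0.5},{"dp":[0,0,1.0],"twist":0,"fingers":0.5},{"dp":[0,0,1.0],"twist":0,"fingers":0.5}]'
python3 - <<'E'
from h import *
b=cam('side'); save(b,'i',(200,110,270,180),8)
for i in range(2): print(tip(b),env.get_obs()['force'])
E
```

```text
time_s: 4.25
tool_pos: [0.5522, 0.208, 0.0826]
tool_rot: [180.0, 0.1, 1.5]
force: [-0.4, 0.1, -0.6]
grip_width: 0.0434
grasp_force: 0.0
time_s: 4.62
tool_pos: [0.5522, 0.208, 0.0727]
tool_rot: [180.0, 0.1, 1.5]
force: [-0.7, 0.1, 0.3]
grip_width: 0.0436
grasp_force: 0.0
(array([0.55247093, 0.20810594, 0.07301682]), np.float64(0.11881202289020465), np.float64(0.12492589372146147), array([0.55520091, 0.17870997, 0.16119979])) [-0.03292461 -0.35060481  0.18180572]
(array([0.55247093, 0.20810594, 0.07301682]), np.float64(0.11881202289020465), np.float64(0.12492589372146147), array([0.55520091, 0.17870997, 0.16119979])) [-0.03292461 -0.35060481  0.18180572]
```

View pics/i.png

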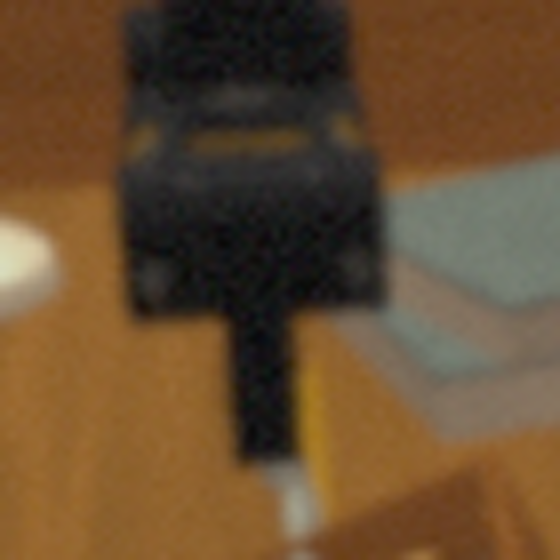

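The near finger now covers the tab, with its tip at (265,455). So the true tip height is the reported z plus about 0.044. I'll go down 1.2 cm more, pinch the tab and push the door shut.

```bash
python3 -m jog '[{"dp":[0,0,0.6],"twist":0,"fingers":0.5},{"dp":[0,0,1.2],"twist":0,"fingers":0.5},{"dp":[0,0,1.2],"twist":0,"fingers":0.1},{"dp":[0,0,1.2],"twist":0,"fingers":0.1},{"dp":[0,0,1.2],"twist":0,"fingers":0.1}]' 10;python3 -m jog '[{"dp":[0,0.3,0],"twist":0,"fingers":0.1},{"dp":[0,0.6,0],"twist":0,"fingers":0.1},{"dp":[0,0.9,0],"twist":0,"fingers":0.1},{"dp":[0,0.9,0],"twist":0,"fingers":0.1}]'
```

```text
time_s: 5.3
tool_pos: [0.5528, 0.2083, 0.0615]
tool_rot: [-180.0, -0.0, 1.5]
force: [0.1, -1.3, 0.6]
grip_width: 0.0214
grasp_force: 0.0
time_s: 5.8
tool_pos: [0.5529, 0.1985, 0.0615]
tool_rot: [180.0, 0.0, 1.5]
force: [-0.8, -0.9, 2.7]
grip_width: 0.0136
grasp_force: 10.0
```

```bash
for i in 1 ; do python3 -m jog '[{"dp":[0,0.2,0],"twist":0,"fingers":0.1},{"dp":[0,0.4,0],"twist":0,"fingers":0.1},{"dp":[0,0.4,0],"twist":0,"fingers":0.1}]'; done; python3 -m jog '[{"dp":[0,0.2,0],"twist":0,"fingers":0.1},{"dp":[0,0.3,0],"twist":0,"fingers":0.1},{"dp":[0,0.3,0],"twist":0,"fingers":0.1}]'
python3 - <<'E'
from h import *
b=cam('side');a=cam('top');p=a['pixels'][200:290,90:290]; q=b['pixels'][110:200,190:310]
cv2.imwrite('pics/j.png',np.vstack([cv2.resize(p,(660,297)),cv2.resize(q,(400,300))[:, :].copy() if 0 else np.pad(cv2.resize(q,(400,300)),((0,0),(0,260),(0,0)))]))
E
```

```text
time_s: 6.18
tool_pos: [0.5529, 0.198, 0.0616]
tool_rot: [-179.8, -0.1, 1.6]
force: [0.1, 6.2, 0.6]
grip_width: 0.0139
grasp_force: 10.0
time_s: 6.55
tool_pos: [0.553, 0.1981, 0.0617]
tool_rot: [-179.6, -0.1, 1.7]
force: [0.6, 10.3, -2.7]
grip_width: 0.0139
grasp_force: 10.0
```

View pics/j.png

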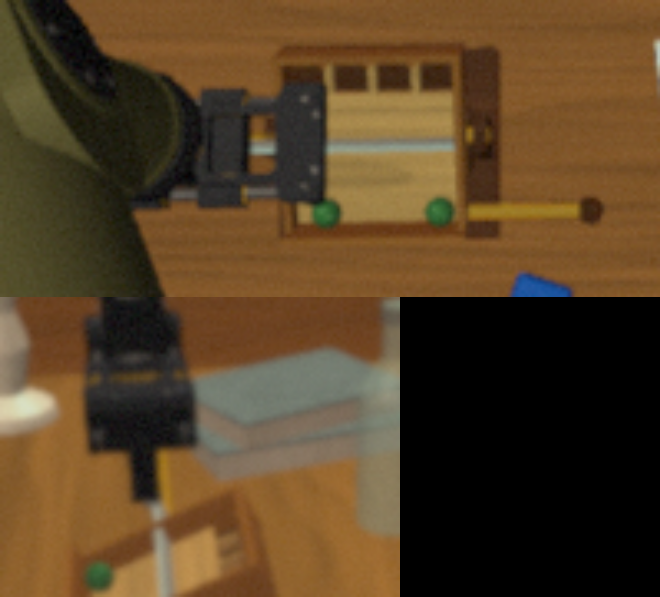

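The door is shut now: its strip reaches the right wall, so it had been about 10 mm ajar. I'll release it, rise and go to the first marble.

```bash
python3 -m jog '[{"dp":[0,-0.5,0],"twist":0,"fingers":0.45},{"dp":[0,-0.5,0],"twist":0,"fingers":0.45},{"dp":[0,-0.5,-2],"twist":0,"fingers":0.45},{"dp":[0,-0.5,-5],"twist":0,"fingers":0.45},{"dp":[0,-0.5,-8],"twist":0,"fingers":0.45}]'; python3 -m jog '[{"dp":[-0.1,6,0],"twist":0,"fingers":0.45},{"dp":[-0.2,12,0],"twist":0.5,"fingers":0.45},{"dp":[-0.3,18,0],"twist":1,"fingers":0.45},{"dp":[-0.4,24,0],"twist":1.5,"fingers":0.45},{"dp":[-0.5,30,0],"twist":1.5,"fingers":0.45},{"dp":[-0.6,36,0],"twist":1.5,"fingers":0.45},{"dp":[-0.6,37.8,5],"twist":1.5,"fingers":0.45},{"dp":[-0.6,37.8,9],"twist":1.5,"fingers":0.45}]'
python3 -m jog '[{"dp":[0,0,3],"twist":0,"fingers":0.45},{"dp":[0,0,5],"twist":0,"fingers":0.45},{"dp":[0,0,5],"twist":0,"fingers":0.45}]'
python3 - <<'E'
from h import *
b=cam('side'); a=cam('top');print(tip(b),env.get_obs()['force'])
cv2.imwrite('pics/k.png',np.hstack([cv2.resize(b['pixels'][230:330,170:310],(448,320)),cv2.resize(a['pixels'][200:300,270:360],(288,320))]))
E
```

```text
time_s: 7.28
tool_pos: [0.5534, 0.1965, 0.1436]
tool_rot: [180.0, -0.1, 1.4]
force: [0.5, -0.6, 0.1]
grip_width: 0.0387
grasp_force: 0.0
time_s: 8.28
tool_pos: [0.5563, -0.1851, 0.0515]
tool_rot: [179.9, -0.1, -0.3]
force: [0.1, 0.2, -0.8]
grip_width: 0.0391
grasp_force: 0.0
time_s: 8.65
tool_pos: [0.556, -0.181, 0.0009]
tool_rot: [-180.0, 0.1, -0.0]
force: [-0.5, -0.8, 0.9]
grip_width: 0.039
grasp_force: 0.0
(array([ 0.55780686, -0.18116001,  0.00276939]), np.float64(0.04427678243005184), np.float64(0.05189410824489502), array([ 0.55834578, -0.20468992,  0.14676942])) [-0.56059458  0.58579736  0.86770849]
```

View pics/k.png

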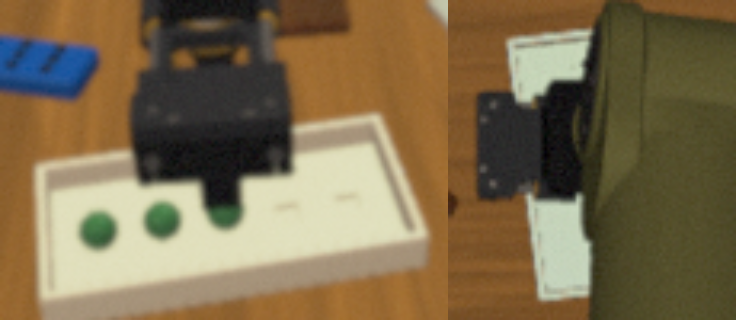

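The tip at (222,205) lines up with the marble at (225,215), about 4.5 cm above the table. I'll go down, grip and lift.

```bash
python3 -m jog '[{"dp":[0,0,1.5],"twist":0,"fingers":0.45},{"dp":[0,0,3],"twist":0,"fingers":0.45},{"dp":[0,0,3.5],"twist":0,"fingers":0.45},{"dp":[0,0,3.5],"twist":0,"fingers":0.15},{"dp":[0,0,3.5],"twist":0,"fingers":0.15},{"dp":[0,0,3.5],"twist":0,"fingers":0.15}]' 8; python3 -m jog '[{"dp":[0,0,-2],"twist":0,"fingers":0.15},{"dp":[0,0,-5],"twist":0,"fingers":0.15},{"dp":[0,0,-9],"twist":0,"fingers":0.15},{"dp":[0,0,-14],"twist":0,"fingers":0.15},{"dp":[0,0,-15],"twist":0,"fingers":0.15}]'
python3 - <<'E'
from h import *
b=cam('side');print(tip(b),env.get_obs()['force'])
h=cv2.cvtColor(b['pixels'],cv2.COLOR_BGR2HSV); m=cv2.inRange(h,(45,80,30),(85,255,255))
n,l,s,ce=cv2.connectedComponentsWithStats(m)
for i in range(1,n):
  if s[i,4]>10: print(ce[i],s[i,4],dep(b,[ce[i]]))
E
```

```text
time_s: 9.5
tool_pos: [0.5579, -0.1808, -0.0327]
tool_rot: [180.0, -0.1, -0.0]
force: [-0.7, 0.2, 6.6]
grip_width: 0.0212
grasp_force: 9.2
time_s: 10.12
tool_pos: [0.5593, -0.1813, 0.1211]
tool_rot: [179.8, -0.4, -0.0]
force: [0.4, -0.4, -0.3]
grip_width: 0.0207
grasp_force: 8.0
(array([ 0.55873036, -0.18132986,  0.12041061]), np.float64(0.1633400582810275), np.float64(0.16607216506953995), array([ 0.56176448, -0.20065449,  0.18386122])) [0.17448283 0.463313   0.32099347]
[183.5313059   60.07513417] 559 [[0.41193595 0.62582778 0.30584715]]
[220.13636364 298.13636364] 66 [[ 0.52319979 -0.19248222  0.02362318]]
[200.2173913  301.04347826] 69 [[ 0.48795478 -0.19597447  0.02338894]]
```

```bash
python3 -m jog '[{"dp":[-0.3,-5,0],"twist":0,"fingers":0.15},{"dp":[-0.6,-10,0],"twist":0,"fingers":0.15},{"dp":[-0.9,-15,0],"twist":0,"fingers":0.15},{"dp":[-1.2,-20,0],"twist":0,"fingers":0.15},{"dp":[-1.2,-25,0],"twist":0,"fingers":0.15},{"dp":[-1.2,-26.8,3],"twist":0,"fingers":0.15},{"dp":[-1.2,-26.8,6],"twist":0,"fingers":0.15},{"dp":[-1.2,-26.8,6],"twist":0,"fingers":0.15}]'
python3 - <<'E'
from h import *
b=cam('side'); a=cam('top');print(tip(b),env.get_obs()['force'])
cv2.imwrite('pics/l.png',np.hstack([cv2.resize(b['pixels'][130:250,180:310],(433,400)),cv2.resize(a['pixels'][190:290,140:240],(360,400))]))
E
```

```text
time_s: 11.18
tool_pos: [0.5415, 0.0868, 0.0531]
tool_rot: [180.0, 0.4, 0.0]
force: [1.0, -0.4, -0.6]
grip_width: 0.0212
grasp_force: 8.0
(array([0.54449988, 0.08687202, 0.05621913]), np.float64(0.10009119224286517), np.float64(0.105083628590666), array([0.54486605, 0.06664275, 0.20124604])) [ 0.12082902 -1.23538204  0.17939852]
```

View pics/l.png

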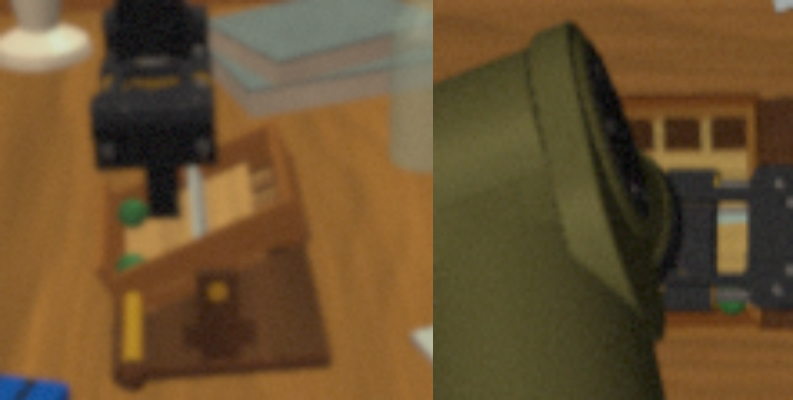

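The fingers, with their tip at (165,215), are over the channel between the door and the back wall. I'll go down 2 cm and release.

```bash
python3 -m jog '[{"dp":[0,0,1],"twist":0,"fingers":0.15},{"dp":[0,0,2],"twist":0,"fingers":0.15},{"dp":[0,0,2],"twist":0,"fingers":0.15},{"dp":[0,0,2],"twist":0,"fingers":0.4},{"dp":[0,0,2],"twist":0,"fingers":0.4},{"dp":[0,0,0],"twist":0,"fingers":0.4},{"dp":[0,0,-4],"twist":0,"fingers":0.4},{"dp":[0,0,-6.5],"twist":0,"fingers":0.4}]'
cat > g.py <<'E'
from h import *
np.set_printoptions(precision=4,suppress=True)
for n in('side','top'):
    c=cam(n);h=cv2.cvtColor(c['pixels'],cv2.COLOR_BGR2HSV); m=cv2.inRange(h,(45,80,30),(85,255,255))
    k,l,s,ce=cv2.connectedComponentsWithStats(m)
    for i in range(1,k):
        if 8<s[i,4]<300: print(n,ce[i].round(1),s[i,4],dep(c,[ce[i]])[0])
o=env.get_obs();print(o['time_s'],o['tool_pos'],o['tool_rot'],o['force'])
E
python3 g.py
```

```text
time_s: 12.28
tool_pos: [0.5461, 0.0877, 0.1249]
tool_rot: [-180.0, -0.2, 0.0]
force: [0.2, 0.6, 0.4]
grip_width: 0.0347
grasp_force: 0.0
side [219.  199.1] 97 [0.5199 0.0834 0.0789]
side [220. 298.] 68 [ 0.5231 -0.1924  0.0238]
side [200.3 301.3] 71 [ 0.4884 -0.198   0.0246]
top [316.1 263.6] 38 [ 0.5204 -0.1845  0.0238]
top [222.4 264.6] 33 [0.5154 0.0458 0.0756]
top [205.6 265.7] 18 [0.5127 0.0858 0.0747]
top [318.1 277.8] 40 [ 0.485  -0.189   0.0238]
12.375 [0.5477 0.088  0.1261] [-179.99     -0.4512   -0.0071] [ 0.6076 -0.4008 -0.9384]
```

```bash
python3 -m jog '[{"dp":[-0.5,5,0],"twist":0,"fingers":0.45},{"dp":[-1,10.5,0],"twist":0,"fingers":0.45},{"dp":[-1.5,16,0],"twist":0,"fingers":0.45},{"dp":[-2,21.5,0],"twist":0,"fingers":0.45},{"dp":[-2.3,26,1],"twist":0,"fingers":0.45},{"dp":[-2.3,27.2,4],"twist":0,"fingers":0.45},{"dp":[-2.3,27.2,8],"twist":0,"fingers":0.45},{"dp":[-2.3,27.2,10],"twist":0,"fingers":0.45}]'
python3 g.py
python3 -m jog '[{"dp":[0,0,2],"twist":0,"fingers":0.45},{"dp":[0,0,4],"twist":0,"fingers":0.45},{"dp":[0,0,5.3],"twist":0,"fingers":0.45},{"dp":[0,0,5.3],"twist":0,"fingers":0.45},{"dp":[0,0,5.3],"twist":0,"fingers":0.15},{"dp":[0,0,5.3],"twist":0,"fingers":0.15},{"dp":[0,0,5.3],"twist":0,"fingers":0.15}]'
```

```text
time_s: 13.38
tool_pos: [0.5199, -0.1846, 0.019]
tool_rot: [-179.9, 0.2, -0.1]
force: [-0.2, 0.3, 0.4]
grip_width: 0.0392
grasp_force: 0.0
side [220.1 298.1] 68 [ 0.5232 -0.1928  0.0239]
side [200.1 301.3] 70 [ 0.4878 -0.1968  0.0236]
top [188.4 264.2] 47 [0.5161 0.1269 0.075 ]
top [205.8 264. ] 47 [0.5166 0.085  0.0771]
top [222.8 263.8] 47 [0.5174 0.0448 0.0752]
13.475 [ 0.5192 -0.184   0.0187] [-179.8709    0.291    -0.0069] [0.147  0.1683 0.6755]
time_s: 14.35
tool_pos: [0.5219, -0.1852, -0.0314]
tool_rot: [180.0, -0.0, -0.0]
force: [-0.5, -1.0, 1.3]
grip_width: 0.0209
grasp_force: 8.0
```

```bash
python3 -m jog '[{"dp":[0,0,-3],"twist":0,"fingers":0.15},{"dp":[0,0,-8],"twist":0,"fingers":0.15},{"dp":[0.5,-3,-13],"twist":0,"fingers":0.15},{"dp":[1,-8,-15.3],"twist":0,"fingers":0.15},{"dp":[1.5,-13,-15.3],"twist":0,"fingers":0.15},{"dp":[2,-18,-15.3],"twist":0,"fingers":0.15},{"dp":[2.4,-23,-15.3],"twist":0,"fingers":0.15},{"dp":[2.4,-25.1,-14.5],"twist":0,"fingers":0.15}]'
python3 -m jog '[{"dp":[0,0,3],"twist":0,"fingers":0.15},{"dp":[0,0,6],"twist":0,"fingers":0.15},{"dp":[0,0,7.7],"twist":0,"fingers":0.15},{"dp":[0,0,7.7],"twist":0,"fingers":0.15},{"dp":[0,0,7.7],"twist":0,"fingers":0.35},{"dp":[0,0,7.7],"twist":0,"fingers":0.35},{"dp":[0,0,5],"twist":0,"fingers":0.35},{"dp":[0,0,0],"twist":0,"fingers":0.35}]'
python3 g.py
```

```text
time_s: 15.35
tool_pos: [0.5461, 0.0705, 0.1142]
tool_rot: [-179.9, -0.1, 0.3]
force: [0.6, 0.5, -0.3]
grip_width: 0.0207
grasp_force: 8.0
time_s: 16.35
tool_pos: [0.5445, 0.0658, 0.1132]
tool_rot: [180.0, 0.2, -0.0]
force: [0.6, -0.7, 0.2]
grip_width: 0.0304
grasp_force: 0.0
side [219.  199.8] 112 [0.5197 0.0829 0.0771]
side [200.1 301.3] 72 [ 0.4878 -0.1965  0.0232]
top [223.8 265.2] 26 [0.5141 0.0423 0.077 ]
top [214.3 265.3] 26 [0.5137 0.065  0.0762]
top [318.  277.8] 41 [ 0.4851 -0.1888  0.0233]
16.45 [0.5503 0.0672 0.1197] [-179.9899   -0.6446   -0.0111] [ 0.7921 -0.1605  0.1893]
```

```bash
python3 -m jog '[{"dp":[-1,5,-0.5],"twist":0,"fingers":0.45},{"dp":[-2,10.5,-0.5],"twist":0,"fingers":0.45},{"dp":[-3.5,16,-0.5],"twist":0,"fingers":0.45},{"dp":[-5,21,-0.5],"twist":0,"fingers":0.45},{"dp":[-5.8,25,1],"twist":0,"fingers":0.45},{"dp":[-5.8,25.5,4],"twist":0,"fingers":0.45},{"dp":[-5.8,25.5,7],"twist":0,"fingers":0.45},{"dp":[-5.8,25.5,9],"twist":0,"fingers":0.45}]'
python3 g.py
python3 -m jog '[{"dp":[0,0,2],"twist":0,"fingers":0.45},{"dp":[0,0,4],"twist":0,"fingers":0.45},{"dp":[0,0,5.5],"twist":0,"fingers":0.45},{"dp":[0,0,5.5],"twist":0,"fingers":0.45},{"dp":[0,0,5.5],"twist":0,"fingers":0.15},{"dp":[0,0,5.5],"twist":0,"fingers":0.15},{"dp":[0,0,5.5],"twist":0,"fingers":0.15}]'
```

```text
time_s: 17.45
tool_pos: [0.4872, -0.1889, 0.0223]
tool_rot: [-180.0, 0.0, -0.0]
force: [0.2, 0.2, -0.1]
grip_width: 0.0391
grasp_force: 0.0
side [218.9 199.7] 113 [0.5196 0.084  0.077 ]
side [200.2 301.2] 69 [ 0.488  -0.1968  0.0239]
top [188.4 264.2] 47 [0.516  0.1266 0.0769]
top [204.4 264.1] 45 [0.5165 0.0883 0.0771]
top [214.2 264. ] 47 [0.5168 0.0654 0.0756]
top [223.8 263.7] 49 [0.5176 0.0424 0.0763]
17.55 [ 0.4859 -0.1882  0.0214] [-179.9051    0.2001   -0.0166] [-0.1796  0.8788 -0.2615]
time_s: 18.42
tool_pos: [0.4881, -0.1894, -0.031]
tool_rot: [179.9, -0.1, -0.0]
force: [-0.7, -0.8, 0.6]
grip_width: 0.0211
grasp_force: 8.0
```

```bash
python3 -m jog '[{"dp":[0,0,-4],"twist":0,"fingers":0.15},{"dp":[0,0,-9],"twist":0,"fingers":0.15},{"dp":[1,-3,-14],"twist":0,"fingers":0.15},{"dp":[2,-9,-15],"twist":0,"fingers":0.15},{"dp":[3.5,-15,-15],"twist":0,"fingers":0.15},{"dp":[4.5,-21,-15],"twist":0,"fingers":0.15},{"dp":[5.8,-27,-15],"twist":0,"fingers":0.15},{"dp":[5.8,-29.6,-14.5],"twist":0,"fingers":0.15}]'
python3 -m jog '[{"dp":[0,0,3],"twist":0,"fingers":0.15},{"dp":[0,0,6],"twist":0,"fingers":0.15},{"dp":[0,0,7.7],"twist":0,"fingers":0.15},{"dp":[0,0,7.7],"twist":0,"fingers":0.15},{"dp":[0,0,7.7],"twist":0,"fingers":0.35},{"dp":[0,0,7.7],"twist":0,"fingers":0.35},{"dp":[0,0,5],"twist":0,"fingers":0.35},{"dp":[0,0,0],"twist":0,"fingers":0.35}]'
python3 g.py
```

```text
time_s: 19.42
tool_pos: [0.546, 0.1123, 0.1141]
tool_rot: [-179.9, -0.1, 0.3]
force: [-0.4, -0.1, -0.6]
grip_width: 0.021
grasp_force: 8.0
time_s: 20.42
tool_pos: [0.5445, 0.1067, 0.1133]
tool_rot: [180.0, 0.2, -0.0]
force: [1.2, 0.0, 0.2]
grip_width: 0.0304
grasp_force: 0.0
side [218.9 199.1] 129 [0.5198 0.0831 0.0789]
top [203.7 264.8] 183 [0.5148 0.09   0.0768]
20.525 [0.5503 0.1085 0.1198] [-179.9443   -0.643    -0.0138] [ 0.5517 -0.0316 -0.2934]
```

```bash
python3 -m jog '[{"dp":[0.4,-5,0],"twist":0,"fingers":0.5},{"dp":[0.7,-9.1,0],"twist":-1.5,"fingers":0.5},{"dp":[0.7,-9.1,1.5],"twist":-1.5,"fingers":0.5},{"dp":[0.7,-9.1,3.5],"twist":-1.5,"fingers":0.5},{"dp":[0.7,-9.1,5.2],"twist":-1.5,"fingers":0.5},{"dp":[0.7,-9.1,5.2],"twist":-1.5,"fingers":0.1},{"dp":[0.7,-9.1,5.2],"twist":-1.5,"fingers":0.1},{"dp":[0.7,-9.1,5.2],"twist":-1.5,"fingers":0.1}]' 15
python3 -m jog '[{"dp":[0,0,0],"twist":0,"fingers":0.1},{"dp":[0,-2,0],"twist":0,"fingers":0.1},{"dp":[0,-4,0],"twist":0,"fingers":0.1},{"dp":[0,-6,0],"twist":0,"fingers":0.1},{"dp":[0,-8,0],"twist":0,"fingers":0.1},{"dp":[0,-10,0],"twist":0,"fingers":0.1},{"dp":[0,-11.5,0],"twist":0,"fingers":0.1},{"dp":[0,-12,0],"twist":0,"fingers":0.1}]'
python3 -m jog '[{"dp":[0,-0.3,0],"twist":0,"fingers":0.1},{"dp":[0,-0.6,0],"twist":0,"fingers":0.1},{"dp":[0,-0.6,0],"twist":0,"fingers":0.1}]'
```

```text
time_s: 21.52
tool_pos: [0.5535, 0.1982, 0.0621]
tool_rot: [-180.0, -0.1, 1.5]
force: [0.8, -0.7, 0.4]
grip_width: 0.021
grasp_force: 0.0
time_s: 22.52
tool_pos: [0.5509, 0.3198, 0.0619]
tool_rot: [-179.9, -0.1, 1.5]
force: [3.6, -0.4, 4.5]
grip_width: 0.0139
grasp_force: 15.0
time_s: 22.9
tool_pos: [0.5509, 0.3219, 0.0617]
tool_rot: [179.8, -0.1, 1.4]
force: [3.8, -4.1, 6.1]
grip_width: 0.0139
grasp_force: 15.0
```

```bash
python3 -m jog '[{"dp":[0,0.4,0],"twist":0,"fingers":0.4},{"dp":[0,0.4,0],"twist":0,"fingers":0.4},{"dp":[0,0.4,-2],"twist":0,"fingers":0.4},{"dp":[0,0.4,-5],"twist":0,"fingers":0.4},{"dp":[0,0.4,-8],"twist":0,"fingers":0.4}]'
python3 g.py; python3 - <<'E'
from h import *
np.set_printoptions(precision=4,suppress=True)
print(env.get_obs()['qpos'])
a=cam('top');A=cloud(a);p=a['pixels'].astype(int)
h=cv2.cvtColor(a['pixels'],cv2.COLOR_BGR2HSV)
m=(h[...,1]<60)&(h[...,2]>110)&(A[...,2]>.05)&(A[...,1]>-.02)&(abs(A[...,0]-.56)<.03)
v=A[m];print(len(v),v.min(0),v.max(0))
E
```

```text
time_s: 23.52
tool_pos: [0.5491, 0.3209, 0.1433]
tool_rot: [-180.0, 0.0, 1.5]
force: [0.3, 0.3, -0.3]
grip_width: 0.035
grasp_force: 0.0
side [218.9 199.1] 129 [0.5197 0.0839 0.0785]
top [200.4 264. ] 202 [0.5167 0.0991 0.0707]
top [223.7 263.7] 47 [0.5176 0.0427 0.0756]
23.625 [0.5512 0.3227 0.1464] [-179.778    -0.3533    1.5297] [-0.1018  0.3499 -0.3443]
[   0.5376   23.1526  -43.0445   86.9894   16.1205   75.7822 -132.531 ]
194 [0.557  0.1616 0.0799] [0.566  0.2986 0.0955]
```

```bash
python3 -m jog '[{"dp":[-0.5,4.5,0],"twist":10,"fingers":0.5},{"dp":[-1,9,0],"twist":20,"fingers":0.5},{"dp":[-1.5,13.5,0],"twist":30,"fingers":0.5},{"dp":[-2,18,0],"twist":40,"fingers":0.5},{"dp":[-2.5,22.5,0],"twist":50,"fingers":0.5},{"dp":[-3,27,0],"twist":60,"fingers":0.5},{"dp":[-3.6,31.5,0],"twist":70,"fingers":0.5},{"dp":[-4.1,35.3,0],"twist":80,"fingers":0.5}]'
python3 -m jog '[{"dp":[0,0,0],"twist":10,"fingers":0.5},{"dp":[0,0,2],"twist":10,"fingers":0.5},{"dp":[0,0,4],"twist":10,"fingers":0.5},{"dp":[0,0,6],"twist":10,"fingers":0.5},{"dp":[0,0,8],"twist":10,"fingers":0.5},{"dp":[0,0,8],"twist":10,"fingers":0.5}]'
python3 - <<'E'
from h import *
b=cam('side');a=cam('top');print(tip(b))
cv2.imwrite('pics/m.png',np.hstack([cv2.resize(b['pixels'][150:260,180:310],(473,400)),cv2.resize(a['pixels'][200:300,190:270],(320,400))]))
E
python3 g.py
```

```text
time_s: 24.68
tool_pos: [0.5247, 0.0318, 0.1337]
tool_rot: [178.6, -0.5, -58.8]
force: [0.4, 0.6, -0.5]
grip_width: 0.0433
grasp_force: 0.0
time_s: 25.42
tool_pos: [0.5224, 0.0316, 0.0519]
tool_rot: [178.5, -0.5, -68.7]
force: [-0.8, 3.7, -0.8]
grip_width: 0.0436
grasp_force: 2.0
(array([0.52368124, 0.03001656, 0.05378603]), np.float64(0.09905110499782016), np.float64(0.13300087959662818), array([0.51251559, 0.0085935 , 0.20315676]))
side [218.9 199.1] 130 [0.5196 0.0848 0.0781]
25.625 [0.525  0.0288 0.0549] [178.8265  -0.7461 -68.8725] [ 0.1002 -0.1785 -0.033 ]
```

View pics/m.png

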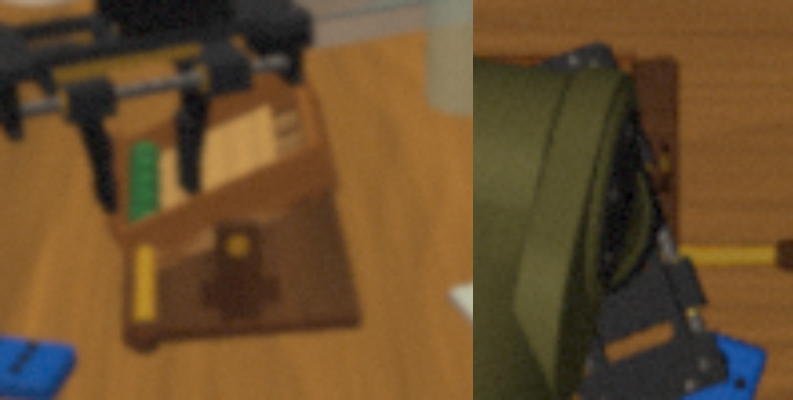

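The turn fell short: the fingers stopped over the board at y=0.03, near the side wall, and all five marbles are still in the channel at (145,180). I'll rise before correcting.

```bash
python3 -m jog '[{"dp":[0,0,-2],"twist":0,"fingers":0.5},{"dp":[0,0,-5],"twist":0,"fingers":0.5},{"dp":[0,0,-8],"twist":0,"fingers":0.5},{"dp":[0,0,-8],"twist":0,"fingers":0.5}]'
python3 -c "
from h import *
o=env.get_obs();print(o['qpos'].round(1),o['joint_velocities'].round(1),o['force'])"; python3 g.py
```

```text
time_s: 26.12
tool_pos: [0.5295, 0.0329, 0.1371]
tool_rot: [179.1, -0.7, -68.6]
force: [0.0, 0.2, -0.3]
grip_width: 0.0434
grasp_force: 0.0
[ -70.1   12.5   71.1  104.9  -11.5   72.  -154.2] [ 1.1  1.4  0.8  3.3 -0.4 -1.2 -0.1] [ 0.01684342  0.19665459 -0.27499956]
side [218.9 199.1] 129 [0.5197 0.0844 0.0782]
26.225 [0.5274 0.0315 0.1347] [178.8294  -0.6643 -68.7085] [-0.5651  0.164   0.3836]
```

```bash
python3 -m jog '[{"dp":[0,0,0],"twist":-10,"fingers":0.5},{"dp":[0,0,0],"twist":-20,"fingers":0.5},{"dp":[0,0,0],"twist":-30,"fingers":0.5},{"dp":[0,0,0],"twist":-40,"fingers":0.5},{"dp":[0,0,0],"twist":-50,"fingers":0.5},{"dp":[0,0,0],"twist":-60,"fingers":0.5},{"dp":[0,0,0],"twist":-70,"fingers":0.5},{"dp":[0,0,0],"twist":-80,"fingers":0.5}]'
python3 -c "
from h import *
o=env.get_obs();print(o['qpos'].round(1),o['tool_pos'],o['tool_rot'])"
```

```text
time_s: 27.22
tool_pos: [0.5262, 0.0303, 0.1333]
tool_rot: [179.1, 1.2, 11.5]
force: [0.2, 0.5, 0.5]
grip_width: 0.0434
grasp_force: 0.0
[-59.2   8.7  57.4 105.1  -6.6  71.4 -78.5] [0.52624631 0.03025151 0.13326802] [179.08623829   1.20493492  11.47713217]
```

```bash
python3 -m jog '[{"dp":[-0.3,1,0],"twist":-10,"fingers":0.5},{"dp":[-0.6,2,0],"twist":-20,"fingers":0.5},{"dp":[-1,3,0],"twist":-30,"fingers":0.5},{"dp":[-1.3,4,0],"twist":-40,"fingers":0.5},{"dp":[-1.6,5,0],"twist":-50,"fingers":0.5},{"dp":[-2,5.9,0],"twist":-60,"fingers":0.5},{"dp":[-2,5.9,0],"twist":-70,"fingers":0.5},{"dp":[-2,5.9,0],"twist":-80,"fingers":0.5}]'
python3 -m jog '[{"dp":[0,0,0],"twist":0,"fingers":0.5},{"dp":[0,0,0],"twist":0,"fingers":0.5}]'
python3 -c "
from h import *
o=env.get_obs();print(o['qpos'].round(1),o['tool_pos'],o['tool_rot'])"
```

```text
time_s: 28.22
tool_pos: [0.518, -0.0316, 0.1346]
tool_rot: [-179.0, 1.1, 91.5]
force: [0.5, -0.2, 0.6]
grip_width: 0.0433
grasp_force: 0.0
time_s: 28.48
tool_pos: [0.5185, -0.0307, 0.1349]
tool_rot: [-179.0, 1.1, 91.1]
force: [-0.4, -0.6, 0.5]
grip_width: 0.0439
grasp_force: 0.0
[-48.6   6.1  51.6 106.   -3.8  71.2   5.3] [ 0.51853703 -0.03068326  0.1348946 ] [-179.01830906    1.08826463   91.08548935]
```

```bash
python3 -m jog '[{"dp":[0,0,3],"twist":0,"fingers":0.5},{"dp":[0,0,6],"twist":0,"fingers":0.5},{"dp":[0,0,8.5],"twist":0,"fingers":0.5},{"dp":[0,0,8.5],"twist":0,"fingers":0.5},{"dp":[0,0,8.5],"twist":0,"fingers":0.5}]'
python3 - <<'E'
from h import *
np.set_printoptions(precision=4,suppress=True)
b=cam('side');o=env.get_obs();print(o['tool_pos'],o['tool_rot'],o['force'])
B=cloud(b);p=b['pixels'].astype(int)
m=(p.max(2)<60)&(p.max(2)-p.min(2)<20)&(abs(B[...,1]+.04)<.02)&(B[...,2]<.155)&(abs(B[...,0]-.52)<.08)
v=B[m]
for s in (v[v[:,0]<.519],v[v[:,0]>.519]): print(len(s),s.min(0),s.max(0),np.median(s,0))
h=cv2.cvtColor(b['pixels'],cv2.COLOR_BGR2HSV);m=(h[...,0]>15)&(h[...,0]<32)&(h[...,1]>150)&(abs(B[...,1]+.02)<.045)&(abs(B[...,0]-.52)<.02)&(B[...,2]>.04)
v=B[m];print('rod',len(v),v.min(0),v.max(0),np.median(v,0))
E
```

```text
time_s: 29.1
tool_pos: [0.5182, -0.0318, 0.0511]
tool_rot: [-179.1, 1.1, 91.3]
force: [0.4, 0.2, 0.3]
grip_width: 0.0432
grasp_force: 0.0
[ 0.5185 -0.0317  0.0514] [-179.1599    1.0558   91.2767] [-0.3135  0.4798 -0.8177]
99 [ 0.4862 -0.0436  0.0969] [ 0.4985 -0.0277  0.1544] [ 0.4943 -0.0409  0.1348]
83 [ 0.5454 -0.0437  0.0958] [ 0.5562 -0.0283  0.1525] [ 0.5494 -0.0397  0.1305]
rod 200 [ 0.5005 -0.0638  0.0584] [0.5398 0.0244 0.24  ] [ 0.5219 -0.0407  0.0633]
```

```bash
python3 -m jog '[{"dp":[0,0,2],"twist":0,"fingers":0.5},{"dp":[0,0,4],"twist":0,"fingers":0.5},{"dp":[0,0,5.8],"twist":0,"fingers":0.5},{"dp":[0,0,5.8],"twist":0,"fingers":0.08},{"dp":[0,0,5.8],"twist":0,"fingers":0.08},{"dp":[0,0,5.8],"twist":0,"fingers":0.08},{"dp":[0,0,5.8],"twist":0,"fingers":0.08},{"dp":[0,0,5.8],"twist":0,"fingers":0.08}]' 15; python3 g.py
```

```text
time_s: 30.15
tool_pos: [0.5184, -0.0326, -0.007]
tool_rot: [-179.3, 1.1, 91.3]
force: [3.9, -0.4, -1.5]
grip_width: 0.0107
grasp_force: 14.9
top [192.8 264.1] 116 [0.5164 0.1161 0.0757]
30.25 [ 0.5184 -0.0326 -0.007 ] [-179.2493    1.0693   91.3304] [ 4.6325  0.6774 -1.1215]
```

```bash
python3 -m jog '[{"dp":[0,-0.1,-0.6],"twist":0,"fingers":0.08},{"dp":[0,-0.1,-1.1],"twist":0,"fingers":0.08},{"dp":[0,-0.1,-1.7],"twist":0,"fingers":0.08},{"dp":[0,0,-2.3],"twist":0,"fingers":0.08},{"dp":[0,0.2,-2.9],"twist":0,"fingers":0.08},{"dp":[0,0.2,-2.9],"twist":0,"fingers":0.08},{"dp":[0,0.2,-2.9],"twist":0,"fingers":0.08},{"dp":[0,0.2,-2.9],"twist":0,"fingers":0.08}]'; python3 g.py
```

```text
time_s: 31.25
tool_pos: [0.5215, -0.0326, 0.0217]
tool_rot: [-179.3, 1.1, 91.3]
force: [8.5, -1.2, -4.5]
grip_width: 0.0102
grasp_force: 15.1
side [177.6  67.2] 150 [0.393  0.6054 0.2879]
side [254.7 194.4] 29 [0.6022 0.0636 0.0958]
top [198.  221.4] 192 [0.6178 0.1058 0.0858]
31.35 [ 0.5215 -0.0326  0.0217] [-179.3283    1.1301   91.3177] [ 8.3393 -0.9064 -4.784 ]
```

```bash
python3 -m jog '[{"dp":[0,0.25,-0.4],"twist":0,"fingers":0.08},{"dp":[0,0.45,-0.8],"twist":0,"fingers":0.08},{"dp":[0,0.65,-1.2],"twist":0,"fingers":0.08},{"dp":[0,0.9,-1.55],"twist":0,"fingers":0.08},{"dp":[0,0.9,-1.55],"twist":0,"fingers":0.08},{"dp":[0,0.9,-1.55],"twist":0,"fingers":0.08},{"dp":[0,0.9,-1.55],"twist":0,"fingers":0.08}]'; python3 g.py
python3 - <<'E'
from h import *
a=cam('top');save(a,'n',(140,190,270,290),6)
E
```

```text
time_s: 32.22
tool_pos: [0.5296, -0.0324, 0.0361]
tool_rot: [-179.2, 1.2, 91.3]
force: [7.5, -2.1, -8.7]
grip_width: 0.0101
grasp_force: 15.4
side [266.5 200.9] 52 [0.6286 0.063  0.0776]
top [185.1 220.3] 53 [0.6235 0.1417 0.0646]
top [201.9 219.8] 98 [0.6238 0.0989 0.0726]
32.325 [ 0.5296 -0.0325  0.0361] [-179.2184    1.1736   91.3058] [ 8.9326 -1.8916 -9.2695]
```

View pics/n.png

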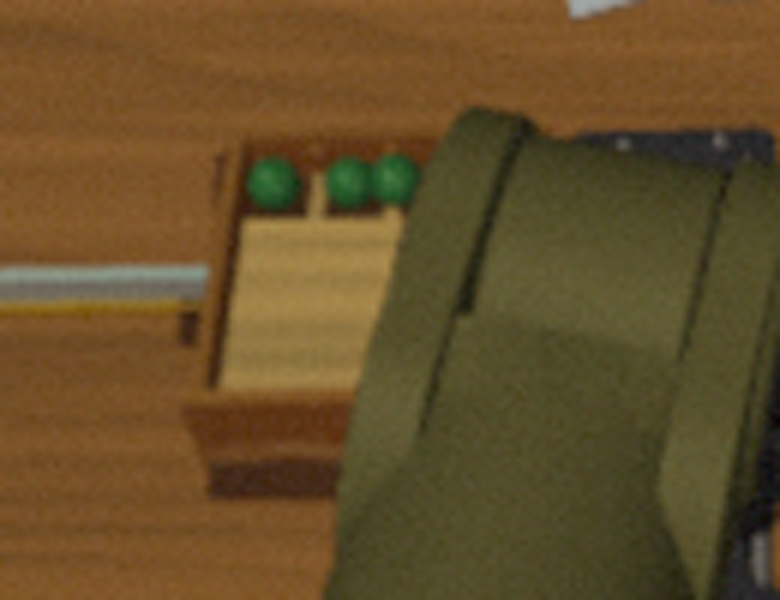

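The picture shows marbles in pockets 4 and 3 at (273,183) and (350,183). A spare sits on the divider at (393,180), and the arm hides the rest. Tipping back slowly now.

```bash
python3 -m jog '[{"dp":[0,-0.3,0.5],"twist":0,"fingers":0.08},{"dp":[0,-0.55,1.0],"twist":0,"fingers":0.08},{"dp":[0,-0.75,1.55],"twist":0,"fingers":0.08},{"dp":[0,-0.9,2.1],"twist":0,"fingers":0.08},{"dp":[0,-1.0,2.7],"twist":0,"fingers":0.08},{"dp":[0,-1.05,3.2],"twist":0,"fingers":0.08},{"dp":[0,-1.0,3.8],"twist":0,"fingers":0.08},{"dp":[0,-0.95,4.4],"twist":0,"fingers":0.08}]'; python3 -m jog '[{"dp":[0,0,0.2],"twist":0,"fingers":0.08},{"dp":[0,0,0.3],"twist":0,"fingers":0.08},{"dp":[0,0,0.3],"twist":0,"fingers":0.08}]';python3 g.py
```

```text
time_s: 33.38
tool_pos: [0.5171, -0.0324, -0.0078]
tool_rot: [-178.9, 1.0, 91.3]
force: [2.6, -0.8, 6.0]
grip_width: 0.0097
grasp_force: 15.2
time_s: 33.75
tool_pos: [0.5175, -0.0325, -0.0106]
tool_rot: [-179.0, 1.0, 91.3]
force: [2.7, -0.1, 2.7]
grip_width: 0.0098
grasp_force: 15.2
side [258.1 181.4] 75 [0.6133 0.1088 0.1064]
top [208.3 222.9] 52 [0.6118 0.0782 0.1034]
top [181.4 223.4] 56 [0.61   0.1411 0.1045]
top [195.  223.4] 54 [0.6104 0.1091 0.1046]
top [198.1 264. ] 46 [0.5165 0.1029 0.0799]
33.85 [ 0.5175 -0.0325 -0.0106] [-178.9957    1.0517   91.3308] [2.3366 0.5223 2.0221]
```

```bash
python3 -m jog '[{"dp":[0,0,0.3],"twist":0,"fingers":0.5},{"dp":[0,0,0.2],"twist":0,"fingers":0.5},{"dp":[0,0,0],"twist":0,"fingers":0.5},{"dp":[0,0,-3],"twist":0,"fingers":0.5},{"dp":[0,0,-7],"twist":0,"fingers":0.5},{"dp":[0,0,-11],"twist":0,"fingers":0.5},{"dp":[0,0,-15],"twist":0,"fingers":0.5},{"dp":[4,0,-15],"twist":0,"fingers":0.5}]'; cat > fl.py <<'E'
from h import *
np.set_printoptions(precision=4,suppress=True)
a=cam('top');A=cloud(a);h=cv2.cvtColor(a['pixels'],cv2.COLOR_BGR2HSV)
m=(A[...,0]>.53)&(A[...,0]<.592)&(A[...,1]>.045)&(A[...,1]<.14)&(A[...,2]>.04)&(A[...,2]<.1)&(h[...,2]>110)&(h[...,1]>80)
P=A[m];n=np.linalg.svd(P-P.mean(0))[2][2];n*=np.sign(n[2]);print('tilt down to channel',len(P),np.arctan2(-n[0],n[2]),P.mean(0))
E
python3 fl.py; python3 g.py; python3 -c "
from h import *
print(env.get_obs()['qpos'].round(1))"
```

```text
time_s: 34.85
tool_pos: [0.5219, 0.0071, 0.1425]
tool_rot: [-179.4, 1.0, 90.9]
force: [0.3, 1.1, -0.7]
grip_width: 0.0436
grasp_force: 0.0
tilt down to channel 0 -0.0 [nan nan nan]
side [258.4 183.2] 96 [0.6134 0.1026 0.1046]
side [218.8 196.8] 36 [0.5191 0.097  0.0778]
35.0 [0.5191 0.0127 0.1389] [-179.0164    1.0035   91.5718] [-0.0989 -0.0228 -0.5889]
[-52.5   5.8  50.7 105.6  -3.7  71.7   0.9]fl.py:5: RuntimeWarning: Mean of empty slice.
  P=A[m];n=np.linalg.svd(P-P.mean(0))[2][2];n*=np.sign(n[2]);print('tilt down to channel',len(P),np.arctan2(-n[0],n[2]),P.mean(0))
  ret = um.true_divide(
```

```bash
python3 -m jog '[{"dp":[5,0.6,0],"twist":0,"fingers":0.0},{"dp":[10,1.2,0],"twist":0,"fingers":0.0},{"dp":[15,1.8,0],"twist":0,"fingers":0.0},{"dp":[20,2.4,0],"twist":0,"fingers":0.0},{"dp":[25,3,0],"twist":0,"fingers":0.0},{"dp":[30,3.6,0],"twist":0,"fingers":0.0},{"dp":[34.8,4.1,0],"twist":0,"fingers":0.0},{"dp":[34.8,4.1,0],"twist":0,"fingers":0.0}]'; python3 fl.py; python3 g.py; python3 -c "
from h import *
print(env.get_obs()['qpos'].round(1))"
```

```text
time_s: 36.0
tool_pos: [0.5507, 0.3633, 0.1299]
tool_rot: [-178.9, 1.1, 91.7]
force: [-0.2, -0.6, 0.0]
grip_width: 0.0004
grasp_force: 0.0
tilt down to channel 1029 0.3450514897400992 [0.5612 0.0925 0.0735]
side [258.4 183.2] 96 [0.6134 0.1031 0.1044]
side [218.9 196.7] 37 [0.5194 0.0964 0.0783]
top [222.5 222.8] 55 [0.6119 0.0445 0.1055]
top [181.3 223.5] 55 [0.6098 0.1413 0.1044]
top [195.  223.4] 54 [0.6102 0.1089 0.1056]
top [208.2 223.1] 49 [0.6111 0.0779 0.1051]
top [198. 264.] 45 [0.5165 0.1031 0.0797]
36.15 [0.553  0.3566 0.1313] [-179.0311    1.1921   91.2132] [-0.8381 -0.9297  1.0697]
[-64.6  25.7  39.4  85.5 -15.8  76.1 -22.6]
```

```bash
python3 -m jog '[{"dp":[-5.5,-0.6,0],"twist":0,"fingers":0.0},{"dp":[-11,-1.2,0],"twist":0,"fingers":0.0},{"dp":[-16.5,-1.8,0],"twist":0,"fingers":0.0},{"dp":[-22,-2.4,0],"twist":0,"fingers":0.0},{"dp":[-27.5,-3,0],"twist":0,"fingers":0.0},{"dp":[-33,-3.6,0],"twist":0,"fingers":0.0},{"dp":[-38.7,-4.3,0],"twist":0,"fingers":0.0},{"dp":[-38.7,-4.3,0],"twist":0,"fingers":0.0}]'; python3 -m jog '[{"dp":[0,0,3],"twist":0,"fingers":0.0},{"dp":[0,0,6],"twist":0,"fingers":0.0},{"dp":[0,0,8],"twist":0,"fingers":0.0},{"dp":[0,0,9.5],"twist":0,"fingers":0.0},{"dp":[0,0,9.5],"twist":0,"fingers":0.0}]'; python3 g.py
```

```text
time_s: 37.15
tool_pos: [0.5168, -0.0367, 0.1402]
tool_rot: [-179.1, 1.0, 90.6]
force: [0.5, 0.3, -0.8]
grip_width: 0.0004
grasp_force: 0.0
time_s: 37.78
tool_pos: [0.5158, -0.0309, 0.0439]
tool_rot: [-178.9, 1.1, 91.3]
force: [0.6, 0.0, -1.0]
grip_width: 0.0005
grasp_force: 0.0
side [177.4  63.5] 218 [0.3919 0.6196 0.2971]
side [260.4 188.1] 17 [0.616  0.0722 0.1068]
top [181.4 223.6] 54 [0.6097 0.1411 0.1049]
top [194.9 223.3] 53 [0.6105 0.1093 0.1041]
top [207.1 222.5] 31 [0.6124 0.0807 0.1049]
top [196.1 263.6] 18 [0.5175 0.1076 0.0802]
37.875 [ 0.5173 -0.0309  0.0453] [-179.0963    1.0564   91.3022] [ 0.8233 -0.4364 -0.3001]
```

```bash
python3 -m jog '[{"dp":[0.0,0.1,1],"twist":0,"fingers":0.0},{"dp":[0,0.1,2],"twist":0,"fingers":0.0},{"dp":[0,0.1,2.3],"twist":0,"fingers":0.0},{"dp":[0,0.1,2.3],"twist":0,"fingers":0.0}]'; python3 -m jog '[{"dp":[0,0,0.2],"twist":0,"fingers":0.0},{"dp":[0,0,0.4],"twist":0,"fingers":0.0},{"dp":[0,0,0.4],"twist":0,"fingers":0.0}]'; python3 -m jog '[{"dp":[0,0,0.2],"twist":0,"fingers":0.0},{"dp":[0,0,0.4],"twist":0,"fingers":0.0},{"dp":[0,0,0.4],"twist":0,"fingers":0.0}]'; python3 g.py
```

```text
time_s: 38.38
tool_pos: [0.5178, -0.0308, 0.0223]
tool_rot: [-179.0, 1.0, 91.3]
force: [-2.3, 0.8, 7.0]
grip_width: 0.0006
grasp_force: 3.7
time_s: 38.75
tool_pos: [0.518, -0.0308, 0.0217]
tool_rot: [-179.0, 0.9, 91.3]
force: [-12.5, 0.7, 37.5]
grip_width: 0.0004
grasp_force: 18.8
time_s: 39.12
tool_pos: [0.5181, -0.0307, 0.0212]
tool_rot: [-178.9, 0.7, 91.3]
force: [-23.5, 3.4, 68.6]
grip_width: 0.0005
grasp_force: 34.6
side [177.3  67.3] 139 [0.3901 0.6205 0.2852]
top [181.2 224.1] 56 [0.6082 0.141  0.1065]
top [194.7 223.9] 52 [0.6087 0.1092 0.1069]
top [208.  223.5] 55 [0.6097 0.0781 0.1075]
top [198. 264.] 42 [0.5167 0.1038 0.0754]
39.225 [ 0.5181 -0.0307  0.0211] [-178.9003    0.7005   91.2941] [-24.569    3.3022  66.7796]
```

```bash
python3 -m jog '[{"dp":[0,0,-0.8],"twist":0,"fingers":0.0},{"dp":[0,0,-3],"twist":0,"fingers":0.0},{"dp":[0,0,-7],"twist":0,"fingers":0.0},{"dp":[0,0,-11.5],"twist":0,"fingers":0.0}]'
python3 -m jog '[{"dp":[5.5,0.6,0],"twist":0,"fingers":0.0},{"dp":[11,1.2,0],"twist":0,"fingers":0.0},{"dp":[16.5,1.8,0],"twist":0,"fingers":0.0},{"dp":[22,2.4,0],"twist":0,"fingers":0.0},{"dp":[27.5,3,0],"twist":0,"fingers":0.0},{"dp":[33,3.6,0],"twist":0,"fingers":0.0},{"dp":[38.7,4.2,0],"twist":0,"fingers":0.0},{"dp":[38.7,4.2,0],"twist":0,"fingers":0.0}]'; python3 fl.py; python3 g.py
```

```text
time_s: 39.72
tool_pos: [0.5184, -0.0292, 0.1291]
tool_rot: [-178.9, 1.1, 91.3]
force: [0.9, 0.7, 1.3]
grip_width: 0.0001
grasp_force: 0.0
time_s: 40.72
tool_pos: [0.5496, 0.3654, 0.1186]
tool_rot: [-178.9, 1.0, 91.9]
force: [0.3, 0.3, -0.4]
grip_width: 0.0003
grasp_force: 0.0
tilt down to channel 1036 0.4034648197213927 [0.5613 0.0925 0.073 ]
side [257.5 182.4] 96 [0.6113 0.1025 0.1068]
side [219. 198.] 37 [0.5192 0.0967 0.0747]
top [181.2 223.9] 54 [0.6084 0.1408 0.1073]
top [194.6 223.9] 51 [0.6087 0.1095 0.1066]
top [208.  223.5] 55 [0.6099 0.0783 0.1062]
top [222.2 223.5] 51 [0.6098 0.0449 0.1074]
top [198.3 264. ] 47 [0.5165 0.1029 0.0768]
40.875 [0.5525 0.3573 0.1202] [-179.0263    1.17     91.2708] [-0.4514 -0.24   -0.4089]
```

```bash
python3 -m jog '[{"dp":[0,0,2],"twist":0,"fingers":0.0},{"dp":[0,0,4],"twist":0,"fingers":0.0},{"dp":[0,0,6],"twist":0,"fingers":0.0},{"dp":[0,0,6],"twist":0,"fingers":0.0}]'
python3 -m jog '[{"dp":[-2,0,0],"twist":0,"fingers":0.0},{"dp":[-4,0,0],"twist":0,"fingers":0.0},{"dp":[-6,0,0],"twist":0,"fingers":0.0},{"dp":[-8,0,0],"twist":0,"fingers":0.0},{"dp":[-10,0,0],"twist":0,"fingers":0.0},{"dp":[-12,0,0],"twist":0,"fingers":0.0},{"dp":[-13.5,0,0],"twist":0,"fingers":0.0},{"dp":[-13.5,0,0],"twist":0,"fingers":0.0}]'
python3 -m jog '[{"dp":[-0.4,0,0],"twist":0,"fingers":0.0},{"dp":[-0.8,0,0],"twist":0,"fingers":0.0},{"dp":[-0.8,0,0],"twist":0,"fingers":0.0}]'; python3 g.py
```

```text
time_s: 41.38
tool_pos: [0.5496, 0.3564, 0.058]
tool_rot: [-178.8, 1.2, 91.3]
force: [0.1, -0.6, -0.0]
grip_width: 0.0008
grasp_force: 0.0
time_s: 42.38
tool_pos: [0.5548, 0.2203, 0.0635]
tool_rot: [-179.1, 1.1, 91.2]
force: [0.4, -0.2, -0.1]
grip_width: 0.0001
grasp_force: 0.0
time_s: 42.75
tool_pos: [0.5546, 0.2152, 0.0634]
tool_rot: [-179.1, 1.0, 91.4]
force: [-0.3, 2.4, -0.7]
grip_width: 0.0001
grasp_force: 0.7
side [257.5 182.5] 96 [0.6113 0.1026 0.1066]
side [219. 198.] 37 [0.5192 0.0969 0.0746]
top [181.2 224. ] 55 [0.6083 0.1409 0.107 ]
top [194.6 223.8] 51 [0.609  0.1096 0.1062]
top [208.  223.5] 53 [0.6097 0.0781 0.1071]
top [222.2 223.5] 51 [0.6099 0.0449 0.1075]
top [198.2 264. ] 48 [0.5167 0.1034 0.075 ]
42.85 [0.5546 0.2153 0.0635] [-179.0562    1.0505   91.3675] [-0.182   1.8456 -0.1575]
```

```bash
python3 -m jog '[{"dp":[-0.3,0,0],"twist":0,"fingers":0.0},{"dp":[-0.5,0,0],"twist":0,"fingers":0.0},{"dp":[-0.5,0,0],"twist":0,"fingers":0.0}]'
python3 -m jog '[{"dp":[1,0,0],"twist":0,"fingers":0.0},{"dp":[1.5,0,0],"twist":0,"fingers":0.0},{"dp":[1.5,0,-4],"twist":0,"fingers":0.0},{"dp":[1.5,0,-8],"twist":0,"fingers":0.0},{"dp":[5,0,-9],"twist":0,"fingers":0.3},{"dp":[9,0,-9],"twist":0,"fingers":0.5},{"dp":[13,0,-9],"twist":0,"fingers":0.5}]'
python3 fl.py; python3 - <<'E'
from h import *
np.set_printoptions(precision=4,suppress=True)
a=cam('top');A=cloud(a)
h=cv2.cvtColor(a['pixels'],cv2.COLOR_BGR2HSV)
m=(h[...,1]<60)&(h[...,2]>110)&(A[...,2]>.05)&(A[...,2]<.15)&(A[...,1]>-.02)&(A[...,1]<.25)&(abs(A[...,0]-.56)<.03)
v=A[m];print('door',len(v),v.min(0),v.max(0))
S=.7
for name,mm,box,z in [('dish',cv2.inRange(h,(0,0,130),(180,70,255)),(400,285,500,430),.024),('lid',cv2.inRange(h,(8,60,100),(30,140,255)),(510,300,660,500),.008)]:
    m=np.zeros_like(mm);x0,y0,x1,y1=[int(q*S) for q in box];m[y0:y1,x0:x1]=mm[y0:y1,x0:x1]
    q=max(cv2.findContours(m,0,1)[0],key=cv2.contourArea).reshape(-1,2).astype(float)
    print(name,cv2.minAreaRect((plane(a,q,z)[:,:2]*1000).astype(np.float32)))
m=(h[...,2]<75)&(abs(A[...,2]-.037)<.008)&(abs(A[...,0]-.49)<.08)&(abs(A[...,1]+.37)<.08)
v=A[m];print('bar',len(v),v.mean(0),cv2.minAreaRect((v[:,:2]*1000).astype(np.float32)))
print(env.get_obs()['tool_pos'],env.get_obs()['tool_rot'],env.get_obs()['qpos'].round(1))
E
```

```text
time_s: 43.22
tool_pos: [0.5545, 0.2152, 0.0636]
tool_rot: [-179.1, 0.7, 91.5]
force: [1.2, 10.4, -2.4]
grip_width: 0.0005
grasp_force: 4.9
time_s: 44.1
tool_pos: [0.5536, 0.3416, 0.1514]
tool_rot: [-179.1, 1.1, 91.3]
force: [0.8, -0.7, 0.0]
grip_width: 0.0228
grasp_force: 0.0
tilt down to channel 878 0.4006079968093483 [0.5607 0.0925 0.0729]
door 249 [0.5419 0.0343 0.0782] [0.5691 0.2077 0.1244]
dish ((556.5148315429688, -180.8428955078125), (210.19845581054688, 111.8841781616211), 6.805635929107666)
lid ((507.78448486328125, -349.4722900390625), (212.0959014892578, 116.52020263671875), 2.566946268081665)
bar 101 [ 0.5072 -0.347   0.036 ] ((507.0000915527344, -348.32855224609375), (44.97966003417969, 16.157785415649414), 0.2950384020805359)
[0.5512 0.3471 0.15  ] [-178.9799    1.0149   91.747 ] [-65.1  24.3  40.6  85.3 -15.4  77.7 -21.6]
```

The door is shut against its stop (10 N), and the board is at rest with a tilt of 0.40. The lid has been knocked aside: its centre is now at (0.508, -0.349) with yaw 2.6°. Going there.

```bash
python3 -m jog '[{"dp":[-5.5,-0.5,0],"twist":0,"fingers":0.5},{"dp":[-11,-1,0],"twist":0,"fingers":0.5},{"dp":[-16.5,-1.5,0],"twist":0,"fingers":0.5},{"dp":[-22,-2,0],"twist":0,"fingers":0.5},{"dp":[-27.5,-2.5,0],"twist":0,"fingers":0.5},{"dp":[-33,-3,0],"twist":0,"fingers":0.5},{"dp":[-38.5,-3.5,0],"twist":0,"fingers":0.5},{"dp":[-44,-4,0],"twist":0,"fingers":0.5}]'
python3 -m jog '[{"dp":[-3.5,-0.3,0],"twist":10,"fingers":0.5},{"dp":[-7,-0.6,0],"twist":20,"fingers":0.5},{"dp":[-10.5,-0.9,0],"twist":30,"fingers":0.5},{"dp":[-14,-1.2,0],"twist":40,"fingers":0.5},{"dp":[-17.5,-1.5,0],"twist":50,"fingers":0.5},{"dp":[-21,-1.8,0],"twist":60,"fingers":0.5},{"dp":[-24.5,-2.1,0],"twist":70,"fingers":0.5},{"dp":[-25,-2.1,0],"twist":80,"fingers":0.5}]'
python3 -m jog '[{"dp":[0,0,0],"twist":0,"fingers":0.5},{"dp":[0,0,0],"twist":0,"fingers":0.5}]'
python3 -c "
from h import *
o=env.get_obs();print(o['qpos'].round(1),o['tool_pos'],o['tool_rot'])"
```

```text
time_s: 45.2
tool_pos: [0.5224, -0.1023, 0.1601]
tool_rot: [-179.1, 1.1, 91.3]
force: [1.4, 0.3, -0.2]
grip_width: 0.0439
grasp_force: 0.0
time_s: 46.2
tool_pos: [0.5052, -0.3542, 0.1652]
tool_rot: [179.0, 1.2, 10.6]
force: [0.0, -0.3, 0.2]
grip_width: 0.0437
grasp_force: 0.0
time_s: 46.45
tool_pos: [0.508, -0.3494, 0.1648]
tool_rot: [179.1, 1.1, 11.5]
force: [-0.3, -0.2, 0.2]
grip_width: 0.0433
grasp_force: 0.0
[-19.6  26.9  67.8  91.3 -23.9  78.7 -27.8] [ 0.50796534 -0.34942146  0.16483288] [179.14791255   1.14169489  11.48635928]
```

```bash
python3 -m jog '[{"dp":[0,0,3],"twist":4.5,"fingers":0.5},{"dp":[0,0,7],"twist":8.9,"fingers":0.5},{"dp":[0,0,11],"twist":8.9,"fingers":0.5},{"dp":[0,0,14],"twist":8.9,"fingers":0.5},{"dp":[0,0,14],"twist":8.9,"fingers":0.5},{"dp":[0,0,14],"twist":8.9,"fingers":0.5}]'
python3 - <<'E'
from h import *
np.set_printoptions(precision=4,suppress=True)
b=cam('side');o=env.get_obs();print(o['tool_pos'],o['tool_rot'],o['force'],o['qpos'].round(1))
B=cloud(b);p=b['pixels'].astype(int);hs=cv2.cvtColor(b['pixels'],cv2.COLOR_BGR2HSV)
m=(p.max(2)<60)&(p.max(2)-p.min(2)<20)&(abs(B[...,0]-.508)<.05)&(B[...,1]<-.33)&(B[...,1]>-.45)&(B[...,2]<.1)
v=B[m];print('finger',len(v),v.min(0),v.max(0),np.median(v,0))
m=(hs[...,2]<110)&(hs[...,1]>90)&(abs(B[...,0]-.508)<.05)&(abs(B[...,1]+.35)<.04)&(B[...,2]<.05)&(B[...,2]>.012)
v=B[m];print('bar',len(v),v.min(0),v.max(0),np.median(v,0))
E
```

```text
time_s: 47.2
tool_pos: [0.5068, -0.3527, 0.0264]
tool_rot: [178.9, 0.9, 2.5]
force: [0.1, -0.2, 0.7]
grip_width: 0.0433
grasp_force: 0.0
[ 0.507  -0.353   0.0267] [178.884    0.8436   2.4778] [ 0.45    0.539  -0.0769] [-15.7  35.1  62.9  99.7 -32.5  66.2 -31. ]
finger 4 [ 0.5017 -0.3833  0.0364] [ 0.5327 -0.3459  0.0725] [ 0.5261 -0.365   0.0536]
bar 399 [ 0.4848 -0.3601  0.0126] [ 0.5328 -0.3534  0.04  ] [ 0.5089 -0.3579  0.0266]
```

```bash
python3 -m jog '[{"dp":[0.1,-0.4,1.5],"twist":0,"fingers":0.5},{"dp":[0.1,-0.4,3.5],"twist":0,"fingers":0.5},{"dp":[0.1,-0.4,5.5],"twist":0,"fingers":0.5},{"dp":[0.1,-0.4,5.5],"twist":0,"fingers":0.5},{"dp":[0.1,-0.4,5.5],"twist":0,"fingers":0.1},{"dp":[0.1,-0.4,5.5],"twist":0,"fingers":0.1},{"dp":[0.1,-0.4,5.5],"twist":0,"fingers":0.1},{"dp":[0.1,-0.4,5.5],"twist":0,"fingers":0.1}]' 30
python3 -c "
from h import *
o=env.get_obs();print(o['qpos'].round(1),o['tool_pos'],o['tool_rot'])"
```

```text
time_s: 48.25
tool_pos: [0.5066, -0.3502, -0.0301]
tool_rot: [178.9, 0.9, 2.4]
force: [0.4, -0.0, 5.5]
grip_width: 0.0179
grasp_force: 30.9
[-13.5  38.6  59.3 102.  -36.   61.2 -29.1] [ 0.50658132 -0.35018823 -0.03008673] [178.89997135   0.88978255   2.38914187]
```

```bash
python3 -m jog '[{"dp":[0,0,-1],"twist":0,"fingers":0.1},{"dp":[0,0,-3],"twist":0,"fingers":0.1},{"dp":[0,0,-6],"twist":0,"fingers":0.1},{"dp":[1.4,-4.2,-6],"twist":-1,"fingers":0.1},{"dp":[2.8,-8.4,-6],"twist":-2,"fingers":0.1},{"dp":[4.2,-12.5,-6],"twist":-3,"fingers":0.1},{"dp":[5.6,-16.6,-6],"twist":-4.3,"fingers":0.1},{"dp":[5.6,-16.6,-6],"twist":-4.3,"fingers":0.1}]'
python3 -m jog '[{"dp":[0,0,0],"twist":0,"fingers":0.1},{"dp":[0,0,0],"twist":0,"fingers":0.1}]'
cat > lid.py <<'E'
from h import *
np.set_printoptions(precision=4,suppress=True)
o=env.get_obs();print(o['tool_pos'],o['tool_rot'],o['force'],o['grip_width'],o['qpos'].round(1))
b=cam('side');B=cloud(b);h=cv2.cvtColor(b['pixels'],cv2.COLOR_BGR2HSV)
# lid near (-y) edge and its two near corners seen from the side
m=cv2.inRange(h,(8,60,100),(30,150,255))&(((abs(B[...,0]-.556)<.14)&(abs(B[...,1]+.18)<.09)&(B[...,2]>.02)&(B[...,2]<.12)).astype(np.uint8)*255)
q=max(cv2.findContours(m,0,1)[0],key=cv2.contourArea).reshape(-1,2)
P=B[q[:,1],q[:,0]];P=P[~np.isnan(P).any(1)];print('lid',len(P),P.min(0),P.max(0),'zmed',np.median(P[:,2]))
print(cv2.minAreaRect((P[:,:2]*1000).astype(np.float32)))
E
python3 lid.py
```

```text
time_s: 49.25
tool_pos: [0.5575, -0.1748, 0.026]
tool_rot: [179.2, 1.0, 7.2]
force: [0.2, 0.5, -1.0]
grip_width: 0.0176
grasp_force: 30.6
time_s: 49.5
tool_pos: [0.5551, -0.1818, 0.0264]
tool_rot: [179.0, 1.0, 6.6]
force: [-0.2, 0.0, -1.7]
grip_width: 0.0178
grasp_force: 30.6
[ 0.5551 -0.1818  0.0264] [178.9917   1.0348   6.5601] [-0.245   0.003  -1.6515] 0.017829407349285384 [-35.8  31.7  64.5 104.1 -30.   64.8 -44.5]
lid 668 [ 0.4462 -0.2519  0.02  ] [ 0.6685 -0.1111  0.0749] zmed 0.059717815890341225
((556.9984130859375, -181.59298706054688), (214.00100708007812, 120.54844665527344), 6.8008599281311035)
```

```bash
python3 -m jog '[{"dp":[0,0,1],"twist":0,"fingers":0.1},{"dp":[0,0,2],"twist":0,"fingers":0.1},{"dp":[0,0,3],"twist":0,"fingers":0.1},{"dp":[0,0,3.5],"twist":0,"fingers":0.1},{"dp":[0,0,3.5],"twist":0,"fingers":0.1}]'; python3 lid.py
```

```text
time_s: 50.18
tool_pos: [0.5547, -0.1807, -0.0066]
tool_rot: [179.2, 1.1, 6.7]
force: [-8.5, 4.3, 23.3]
grip_width: 0.0182
grasp_force: 32.4
[ 0.5547 -0.1807 -0.0066] [179.2324   1.0995   6.6562] [-8.4671  4.2889 23.3388] 0.018160973616361396 [-33.8  33.9  62.1 105.3 -32.4  62.  -42.9]
lid 359 [ 0.4457 -0.2696  0.02  ] [ 0.6681 -0.1115  0.1195] zmed 0.03309932188446124
((558.8524780273438, -193.78529357910156), (213.53399658203125, 146.13148498535156), 6.237027168273926)
```

```bash
python3 -m jog '[{"dp":[0,0,-0.2],"twist":0,"fingers":0.1},{"dp":[0,0,-0.2],"twist":0,"fingers":0.5},{"dp":[0,0,-0.2],"twist":0,"fingers":0.5},{"dp":[0,0,-0.2],"twist":0,"fingers":0.5},{"dp":[0,0,-3],"twist":0,"fingers":0.5},{"dp":[0,0,-7],"twist":0,"fingers":0.5},{"dp":[0,0,-12],"twist":0,"fingers":0.5},{"dp":[0,4,-14],"twist":0,"fingers":0.5}]'
python3 -m jog '[{"dp":[0,5,0],"twist":0,"fingers":0.5},{"dp":[0,10,0],"twist":0,"fingers":0.5},{"dp":[0,14,0],"twist":0,"fingers":0.5},{"dp":[0,18,0],"twist":0,"fingers":0.5},{"dp":[-2,22,0],"twist":0,"fingers":0.5},{"dp":[-2,22,0],"twist":0,"fingers":0.5}]'
python3 lid.py; python3 g.py; python3 fl.py
python3 - <<'E'
from h import *
a=cam('top');b=cam('side');A=cloud(a);h=cv2.cvtColor(a['pixels'],cv2.COLOR_BGR2HSV)
m=cv2.inRange(h,(8,60,100),(30,140,255))&((A[...,2]>.022).astype(np.uint8)*255);m[:, :270]=0;m[:200]=0;m[:,360:]=0
q=max(cv2.findContours(m,0,1)[0],key=cv2.contourArea).reshape(-1,2).astype(float)
print('lid top',cv2.minAreaRect((plane(a,q,.032)[:,:2]*1000).astype(np.float32)))
x=A[m>0];n=np.linalg.svd(x-x.mean(0))[2][2];print('z',np.median(x[:,2]),'normal',n)
cv2.imwrite('pics/o.png',np.hstack([cv2.resize(a['pixels'][110:310,80:400],(480,300)),cv2.resize(b['pixels'][140:360,160:400],(320,300))]))
E
```

```text
time_s: 51.22
tool_pos: [0.5653, -0.2135, 0.1334]
tool_rot: [179.2, 0.8, 7.2]
force: [0.7, -0.4, -1.2]
grip_width: 0.0434
grasp_force: 0.0
time_s: 51.98
tool_pos: [0.564, -0.4434, 0.1349]
tool_rot: [178.9, 1.2, 6.3]
force: [-0.5, -0.4, 0.2]
grip_width: 0.0434
grasp_force: 0.0
[ 0.564  -0.4434  0.1349] [178.946    1.196    6.2718] [-0.5259 -0.4226  0.1586] 0.04342438831712743 [ -1.7  39.4  59.4  77.2 -32.   81.3 -27.6]
lid 143 [ 0.4457 -0.2501  0.0201] [ 0.4999 -0.1309  0.0357] zmed 0.03305900788730087
((475.16558837890625, -189.6062774658203), (47.77922439575195, 117.40184783935547), 6.233114719390869)
side [176.6  62.9] 187 [0.3894 0.6212 0.2987]
top [181.2 224.1] 53 [0.6082 0.1409 0.1068]
top [194.6 223.8] 53 [0.6089 0.1096 0.1068]
top [208.1 223.5] 54 [0.6096 0.0779 0.1077]
top [222.2 223.5] 50 [0.6102 0.045  0.106 ]
top [198.3 264. ] 47 [0.5165 0.1029 0.0767]
52.125 [ 0.5688 -0.4372  0.1348] [179.1411   1.0285   6.7677] [ 1.2964 -0.2394  0.4713]
tilt down to channel 877 0.4064207306162871 [0.5607 0.0926 0.0729]
lid top ((554.56298828125, -179.4429473876953), (211.67315673828125, 115.84735107421875), 6.7981133460998535)
z 0.03059822846330662 normal [ 2.39137097e-04 -3.32309652e-05  9.99999971e-01]
```

View pics/o.png

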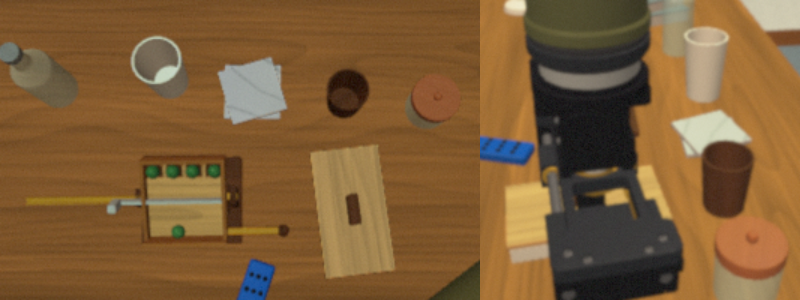

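The final picture shows four marbles in the pockets (152–213,172), the spare at (178,232) behind the shut door, and the lid flat and square on the dish, about 2 mm off centre. The mug, candle and dice cup are standing and the arm is clear. Handing in.

```bash
python3 -c "
from cell import env
print(env.sign_off())"
```

```text
the job is handed in; nothing more can be done
None
```

The job is handed in at about 52 s: the four pockets are full, the one spare marble is behind the shut door, the lid is square on the empty dish, and the mug, candle and dice cup look undisturbed; one press on the handle reached about 69 N at the fingertips.

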